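Load the soap engraver

TASK

Get the soaps engraved: draw the engraver's tray all the way out, seat every cream soap blank on the table flat and fully down in a nest of its own (its slot must fit over the nest's key, so it goes in only one way round), slide the loaded tray fully home under the hood, then press the start button and let it go. Work around the bottles, cup, moulds, tin and spatula: do not tip them over or shove them away.

Things in the scene. Friction and masses are not known exactly. Their poses are not given: they have to be found in the camera images.
- soap0_mid (a point): Cream soap blank 54 x 54 mm, 32 mm thick, about 95 g, lying flat; the point is its centre, 16 mm above its underside; z up. Only the edge on its own +y side has a slot, through the full thickness: 11 mm wide, 10 mm deep, its middle 18 mm to +x of that edge's middle. Three or four blanks are there; absent ones read None.
- soap1_mid (a point): Cream soap blank 54 x 54 mm, 32 mm thick, about 95 g, lying flat; the point is its centre, 16 mm above its underside; z up. Only the edge on its own +y side has a slot, through the full thickness: 11 mm wide, 10 mm deep, its middle 18 mm to +x of that edge's middle. Three or four blanks are there; absent ones read None.
- soap2_mid (a point): Cream soap blank 54 x 54 mm, 32 mm thick, about 95 g, lying flat; the point is its centre, 16 mm above its underside; z up. Only the edge on its own +y side has a slot, through the full thickness: 11 mm wide, 10 mm deep, its middle 18 mm to +x of that edge's middle. Three or four blanks are there; absent ones read None.
- soap3_mid (a point): Cream soap blank 54 x 54 mm, 32 mm thick, about 95 g, lying flat; the point is its centre, 16 mm above its underside; z up. Only the edge on its own +y side has a slot, through the full thickness: 11 mm wide, 10 mm deep, its middle 18 mm to +x of that edge's middle. Three or four blanks are there; absent ones read None.
- nest0 (a point): Centre of a fully seated blank in this nest: over the pocket's centre, 16 mm above its floor (floor 16 mm above the table). Pocket 58 x 58 mm, rim 7 mm high, no lead-in. A key 7 mm wide, rim high, juts 9 mm in from the +y (hood side) wall, 18 mm to +x of its middle: a blank goes down only with its x, y axes along the nest's. Row nearer the pull; nests 84 mm apart, all alike, any blank fits any nest.
- nest1 (a point): Centre of a fully seated blank in this nest: over the pocket's centre, 16 mm above its floor (floor 16 mm above the table). Pocket 58 x 58 mm, rim 7 mm high, no lead-in. A key 7 mm wide, rim high, juts 9 mm in from the +y (hood side) wall, 18 mm to +x of its middle: a blank goes down only with its x, y axes along the nest's. Row nearer the pull; nests 84 mm apart, all alike, any blank fits any nest.
- nest2 (a point): Centre of a fully seated blank in this nest: over the pocket's centre, 16 mm above its floor (floor 16 mm above the table). Pocket 58 x 58 mm, rim 7 mm high, no lead-in. A key 7 mm wide, rim high, juts 9 mm in from the +y (hood side) wall, 18 mm to +x of its middle: a blank goes down only with its x, y axes along the nest's. Row nearer the hood; nests 84 mm apart, all alike, any blank fits any nest.
- nest3 (a point): Centre of a fully seated blank in this nest: over the pocket's centre, 16 mm above its floor (floor 16 mm above the table). Pocket 58 x 58 mm, rim 7 mm high, no lead-in. A key 7 mm wide, rim high, juts 9 mm in from the +y (hood side) wall, 18 mm to +x of its middle: a blank goes down only with its x, y axes along the nest's. Row nearer the hood; nests 84 mm apart, all alike, any blank fits any nest.
- tray (a joint): How far the tray is drawn out, m: 0 fully home under the hood, 0.21 fully out against its stop. Slides straight along the engraver's own y axis (out = -y of point pull's axes), about 3 N of friction, stays where it is left. Below about 0.2 the hood crowds or covers the nests near it.
- pull (a point): Centre of the tray's black upright pull plate, 70 mm long (its own x axis), 12 mm thick (its own y axis, the line of travel) and 44 mm tall, its top 16 mm above this point and about 56 mm above the table; free on both sides, 79 mm in front of the tray's edge, carried by two low arms. Moves with the tray.
- engraver: White desktop engraver with a hood 300 mm wide (its own x), 240 mm deep (its own y), 170 mm high; the origin is on the table under the hood's centre. Its own -y side is open from the table to 68 mm high; there the tray comes out on a low base plate. Fixed, but stands differently each time.
- start_top (a point): Centre of the top face of the grey round start button (30 mm across) on top of the hood, near its open front; pressed straight down.
- start (a joint): Travel of the start button, m: 0 up, 0.006 fully down; springs back; about 5 N to press fully. It counts as pressed beyond 0.004.
- tin: Small round aluminium tin, 28 mm across, 20 mm high, among the blanks; origin at its underside. Not part of the job.
- bottle1: Amber dropper bottle, 28 mm across, 70 mm high; origin at its underside. Not part of the job.
- bottle2: Amber dropper bottle, 28 mm across, 70 mm high; origin at its underside. Not part of the job.
- cup: Cream paper cup, 80 mm across the rim, 95 mm high; origin at its underside. Not part of the job.
- spatula: Wooden spatula, 140 mm long, lying flat; origin at its underside. Not part of the job.
- mould1: Empty pink soap mould, 75 mm square (lip to 92 mm), 30 mm high; origin at its underside. Not part of the job.
- mould2: Empty pink soap mould, 75 mm square (lip to 92 mm), 30 mm high; origin at its underside. Not part of the job.
There are look-alikes about, which are no part of the job. What is shaped like the part that bears soap2_mid but purple is not meant.

How it is judged:
On the way, in this order (a step that is already met when the one before it is completed fails the run):
1. the tray is drawn out to within 20 mm of its stop (value of joint tray above 0.19 m), for 0.2 s.
2. every blank present is seated in a nest (((horizontal distance between soap0_mid and nest0 below 0.005 m and z of soap0_mid in the frame of nest0 below 0.0025 m) or (horizontal distance between soap0_mid and nest1 below 0.005 m and z of soap0_mid in the frame of nest1 below 0.0025 m) or (horizontal distance between soap0_mid and nest2 below 0.005 m and z of soap0_mid in the frame of nest2 below 0.0025 m) or (horizontal distance between soap0_mid and nest3 below 0.005 m and z of soap0_mid in the frame of nest3 below 0.0025 m)) and angle between each of soap0_mid, soap1_mid, soap2_mid, soap3_mid's own z axis and vertical below 0.06 rad and ((horizontal distance between soap1_mid and nest0 below 0.005 m and z of soap1_mid in the frame of nest0 below 0.0025 m) or (horizontal distance between soap1_mid and nest1 below 0.005 m and z of soap1_mid in the frame of nest1 below 0.0025 m) or (horizontal distance between soap1_mid and nest2 below 0.005 m and z of soap1_mid in the frame of nest2 below 0.0025 m) or (horizontal distance between soap1_mid and nest3 below 0.005 m and z of soap1_mid in the frame of nest3 below 0.0025 m)) and ((horizontal distance between soap2_mid and nest0 below 0.005 m and z of soap2_mid in the frame of nest0 below 0.0025 m) or (horizontal distance between soap2_mid and nest1 below 0.005 m and z of soap2_mid in the frame of nest1 below 0.0025 m) or (horizontal distance between soap2_mid and nest2 below 0.005 m and z of soap2_mid in the frame of nest2 below 0.0025 m) or (horizontal distance between soap2_mid and nest3 below 0.005 m and z of soap2_mid in the frame of nest3 below 0.0025 m)) and ((horizontal distance between soap3_mid and nest0 below 0.005 m and z of soap3_mid in the frame of nest0 below 0.0025 m) or (horizontal distance between soap3_mid and nest1 below 0.005 m and z of soap3_mid in the frame of nest1 below 0.0025 m) or (horizontal distance between soap3_mid and nest2 below 0.005 m and z of soap3_mid in the frame of nest2 below 0.0025 m) or (horizontal distance between soap3_mid and nest3 below 0.005 m and z of soap3_mid in the frame of nest3 below 0.0025 m))), for 0.2 s.
3. the loaded tray is home, blanks still seated (all of step 2 and value of joint tray below 0.006 m), for 0.2 s.
4. the start button is pressed with the tray home (value of joint tray below 0.006 m and value of joint start above 0.004 m), for 0.05 s.
At the end, for the whole second after the job is handed in: Every blank present lies flat in a nest (centre within 5 mm of the nest's, not more than 2.5 mm above its seat, tilt under 0.06 rad) and at rest, the tray is within 6 mm of home and the start button is up again (all of step 3 and value of joint start below 0.002 m and linear speed of each of soap0, soap1, soap2, soap3 below 0.02 m/s); the robot touches nothing.
It fails at once if a bystander is shoved more than 60 mm (distance of any of tin, bottle1, bottle2, cup, spatula, mould1, mould2 from where it was at the start of the episode above 0.06 m).
It fails at once if a bottle, the cup, a mould or the tin is tipped over (angle between any of tin, bottle1, bottle2, cup, mould1, mould2's own z axis and vertical above 0.7 rad).
Of soap0, soap1, soap2, soap3 only 3 to 4 are there at a start; the rules pass over those that are not, and their reading is None.
At some moment in a run one of soap0, soap1, soap2, soap3 may be knocked a few centimetres aside while the robot is not near it.
Once in a run the grip may slacken for a moment while it holds something.
It also fails if it takes over 210 s, if anything falls off the work surface, if the arm or the gripper's body presses on something with over 40 N, if the wrist force passes 120 N, or if a joint passes its speed limit or range.

ROBOT

A 7-joint arm with a two-finger parallel gripper is mounted at the origin on the work surface. World frame = base frame: x ahead of the robot, y to its left, z up, the work surface at z = 0. Lengths are in m, angles in rad, forces in N, time in s.
With the tool pointing down it reaches from about 0.4 to 0.85 m from the base axis. Payload 4.4 kg.
Tool frame: the origin (TCP) lies at the very end of the fingers, on their centre line; the grasp point (between the pads) lies 19 mm behind it; z points along the fingers, y is the line along which they close (so a half turn about z gives the same grasp; the last joint's range is limited). The gripper opens to 94 mm and grips with 3 to 60 N. Pads are 16 mm wide; open, the fingers measure 119 mm over their backs; the gripper's body (75 mm by 177 mm) begins 78 mm behind the grasp point.
Start: joints at [-1.22, 0.628, 0.038, 1.517, -0.027, 0.996, -0.02], TCP at [0.263, 0.594, 0.205] pointing down, gripper open.
Joint ranges: [-3.06, 3.06], [-0.37, 2.12], [-1.25, 1.32], [0.18, 2.47], [-1.1, 4.24], [0.23, 1.98], [-2.94, 2.94]. Speed limits (rad/s): [2.57, 2.57, 3.14, 3.14, 3.14, 3.14, 3.14].

INTERFACE

Orientations are given as a rotation vector (axis times angle).
In Python, from bench import bot gives the robot as it stands. The module is installed in compiled form; this text tells all that it offers.
- The arm moves only by the shell command python3 -m handwheel 'ROWS' [FORCE]. ROWS is JSON, a list of rows, each a list of 3 entries, a list of its own where there are three numbers: the shift along the tool's x, y, z in cm, then the turn, a rotation vector about the tool's x, y, z in degrees, then the finger opening in cm, from 0 to 9.4. A call has 1 to 5 rows; each row is the pose to reach, as a shift and turn from the pose commanded when the call began, along the tool's axes at that moment; what a row does not reach only later rows make up. A row lasts 1/10 s, in which the tool goes at most 50 mm and 8.59 degrees, less where a joint would pass 70% of its speed; a pose out of reach is approached as far as the arm can. A call with a gripper value outside its range is refused whole. The fingers move at their own pace and stop on an object; FORCE is the grip in N (left out, the last holds). Time passes only in rows, so rows that repeat a pose let the fingers close. It gives the time, the measured TCP pose, the force, the opening and the grip force at its end, in the units of the state.
- bot.get_obs(): the state, without advancing time (a new reading comes with each control period).
- bot.capture(name): name is "scene" or "top"; returns the picture (384x512x3 uint8, red, green, blue); there is no depth.
- bot.camera_model(name): a dict with "camera_matrix" (3x3 intrinsics, pixels), "rvec" (rotation vector, rad) and "tvec" (3), from world to camera coordinates, as OpenCV has them. Camera axes: x right, y down, z forward; pixel columns grow to the right and rows downward; lengths in m; the calibration is good to about 2 mm. A picture is of the moment at which its call begins. camera_model takes no time and is no camera call.
- bot.close_job(): hands the job in; it is judged then, once.
The state is a dict: "time_s": time; "joints": joint angles; "qvel": joint speeds; "joint_torque": joint torques, N m; "tcp_pos": TCP position; "tool_rot": TCP orientation; "wrist_force": force on the tool from outside, world axes, zero at the start; "torque": the same for the moment, N m; "width": finger opening in m; "grasp_force": force on a finger pad.
Only numpy, scipy, OpenCV 4.12 (cv2) and the standard library are available. Lean on these libraries where they do the work, as an engineer would, in place of code of your own. Each camera call takes 0.05 s, during which the arm holds its last target. There are 200 camera calls.

## Working session

There is one attempt and no reset: what is moved stays moved. The work goes in short steps, Python scripts to look and compute and a shell command to move; the robot and the scene stay as the last step left them, time stands still between calls to the robot, and variables do not carry over. Pictures are saved under pics/ and viewed, at most 14 in all, crops included, and the job is handed in when it is done.

```bash
mkdir -p pics; cat > h.py <<'E'
import numpy as np, cv2
from bench import bot
from scipy.spatial.transform import Rotation as R
def cam(n):
    m=bot.camera_model(n); return np.array(m["camera_matrix"],float),np.array(m["rvec"],float),np.array(m["tvec"],float)
def proj(n,P):
    K,r,t=cam(n); return cv2.projectPoints(np.array(P,float).reshape(-1,3),r,t,K,None)[0].reshape(-1,2)
def back(n,px,z):
    K,r,t=cam(n); M=cv2.Rodrigues(r)[0]; c=-M.T@t.ravel()
    px=np.array(px,float).reshape(-1,2); d=(M.T@np.linalg.inv(K)@np.c_[px,np.ones(len(px))].T).T
    return c+d*((z-c[2])/d[:,2])[:,None]
def rel(p,yaw=None,yaxis=None):
    """shift cm (tool axes) to put TCP at p, turn deg for tool pointing down with tool y axis at world angle yaw"""
    o=bot.get_obs(); T=R.from_rotvec(o["tool_rot"]); s=T.inv().apply(np.array(p)-o["tcp_pos"])*100
    out=[np.round(s,2)]
    if yaw is not None:
        best=None
        for k in (0,np.pi):
            y=np.array([np.cos(yaw+k),np.sin(yaw+k),0]); z=np.array([0,0,-1.]); x=np.cross(y,z)
            v=(T.inv()*R.from_matrix(np.c_[x,y,z])).as_rotvec(degrees=True)
            if best is None or np.linalg.norm(v)<np.linalg.norm(best): best=v
        out.append(np.round(best,1))
    return out
def big(n,name,box=None,s=None):
    im=bot.capture(n)[:,:,::-1]
    np.save("pics/last_"+n+".npy",im)
    if box: x0,y0,x1,y1=box; im=im[y0:y1,x0:x1]
    if s: im=cv2.resize(im,None,fx=s,fy=s,interpolation=cv2.INTER_CUBIC)
    cv2.imwrite("pics/"+name,im)
E
python3 - <<'E'
from h import *
big("top","a.png",None,1.5);big("scene","b.png",None,1.5)
o=bot.get_obs();print(o)
for n in("top","scene"):
    K,r,t=cam(n);M=cv2.Rodrigues(r)[0];print(n,K[0,0],-M.T@t.ravel(),M[2])
E
```

```text
{'time_s': 0.1, 'joints': array([-1.2198054 ,  0.62920164,  0.03843799,  1.51827231, -0.02701099,
        0.99630254, -0.02002796]), 'qvel': array([-3.63549946e-04, -1.57143995e-03, -1.38414308e-03, -2.03821124e-03,
        5.96080606e-04, -9.39359990e-05, -4.77751790e-04]), 'joint_torque': array([ 2.43271359e-03, -5.50794661e+01,  1.14719220e+00, -1.87116730e+01,
       -5.22539264e-02,  1.92023622e-02,  3.98620818e-05]), 'tcp_pos': array([0.26286013, 0.59382073, 0.20467827]), 'tool_rot': array([-6.49937724e-01, -3.07327483e+00,  2.56096283e-03]), 'wrist_force': array([-0.2263429 ,  0.94164339,  0.63396965]), 'torque': array([ 0.00338793, -0.00664948,  0.00590792]), 'grasp_force': 0.0, 'width': 0.09382283017140813}
top 486.62258072349164 [ 0.46461972 -0.04452214  1.69365652] [ 0.05486814 -0.00522388 -0.99847994]
scene 400.1919092931727 [0.64064797 0.38238347 1.13430162] [-0.08206404 -0.39374348 -0.91554987]
```

View pics/a.png

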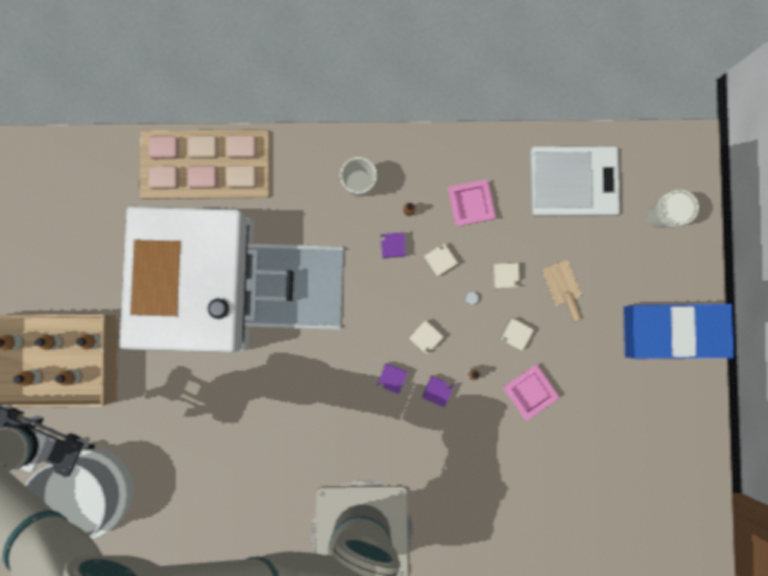

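View pics/b.png

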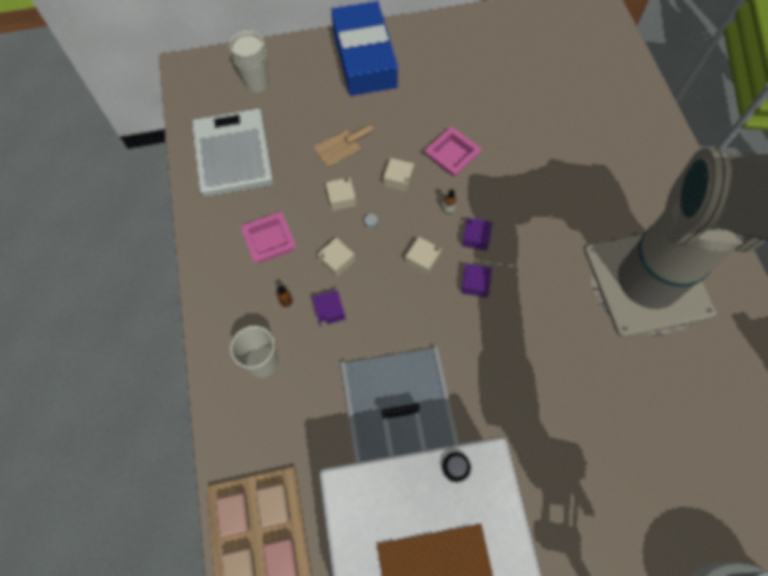

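The cream soap candidates in the top picture (1.5x pixels) are (441,260), (507,275), (518,334) and (428,336). The look-alikes are the purple ones at (393,245), (393,378) and (438,390), plus the pinkish and cream soaps in the crate around (200,165). I choose the four cream blanks on the table, and the close crop below should confirm this.

```bash
python3 - <<'E'
from h import *
t=np.load("pics/last_top.npy");s=np.load("pics/last_scene.npy")
a=cv2.resize(t[155:245,265:365],None,fx=5,fy=5,interpolation=cv2.INTER_CUBIC)
b=cv2.resize(s[100:184,215:285],None,fx=4,fy=4,interpolation=cv2.INTER_CUBIC)
b=cv2.copyMakeBorder(b,0,a.shape[0]-b.shape[0],0,0,cv2.BORDER_CONSTANT)
cv2.imwrite("pics/c.png",np.hstack([a,b]))
for n,im in(("top",t),("scene",s)):
    h=cv2.cvtColor(im.copy(),cv2.COLOR_BGR2HSV).astype(int)
    print(n,h[260*2//3,441*2//3] if n=="top" else h[170,223], im[173,294] if n=="top" else im[170,223])
E
```

```text
top [ 23  26 216] [194 211 216]
scene [ 23  45 181] [149 174 181]
```

View pics/c.png

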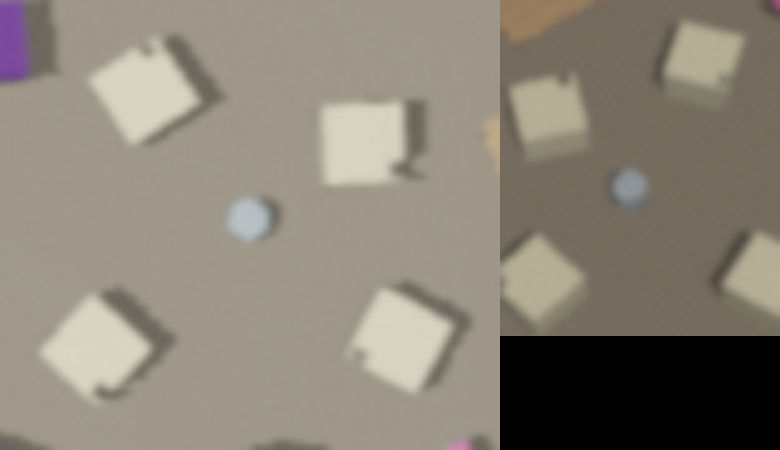

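The four cream blanks are at (294,173), (338,183), (284,224) and (346,223) in the top picture. Each slot is visible and has the correct handedness. Next I fit their poses and the pull.

```bash
cat > fit.py <<'E'
from h import *
from scipy.optimize import minimize
S=.027
poly=np.array([[-S,-S],[S,-S],[S,S],[.0235,S],[.0235,S-.01],[.0125,S-.01],[.0125,S],[-S,S]])
def face(x,y,th,z):
    c,s=np.cos(th),np.sin(th); return np.c_[poly@np.array([[c,s],[-s,c]])+[x,y],np.full(8,z)]
def model(n,p,z,o,w=34,k=6):
    q=(proj(n,face(*p,z))-o+.5)*k-.5
    m=np.zeros((w*k,w*k),np.uint8); cv2.fillPoly(m,[np.round(q*16).astype(np.int32)],255,cv2.LINE_AA,4)
    return cv2.GaussianBlur(cv2.resize(m,(w,w),interpolation=cv2.INTER_AREA).astype(float),(0,0),.9)
def fit(im,n,p0,z=.032):
    g=im.astype(float)
    c=proj(n,[[p0[0],p0[1],z]])[0]; w=34; o=np.round(c-w/2).astype(int)
    G=g[o[1]:o[1]+w,o[0]:o[0]+w].min(axis=2)
    G=np.clip(G,0,None)
    def cost(p): return -np.corrcoef(model(n,p,z,o).ravel(),G.ravel())[0,1]
    best=None
    for d in(-.1,.1):
        r=minimize(cost,p0,method="Nelder-Mead",options=dict(initial_simplex=np.array(p0)+np.array([[0,0,d],[.006,0,-d],[0,.006,d],[-.004,-.004,-d]]),xatol=1e-5,fatol=1e-6,maxiter=150))
        if best is None or r.fun<best.fun: best=r
    return best.x,-best.fun
E
cat > blanks.py <<'E'
from fit import *
t=np.load("pics/last_top.npy");s=np.load("pics/last_scene.npy")
# crop px, outward slot direction in crop px
for nm,c,d in(("A",(145,90),(-.53,-.85)),("B",(365,142),(1,0)),("C",(97,345),(1,.95)),("D",(403,340),(-.9,.5))):
    px=np.array(c)/5+[265,155]; a,b=back("top",[px,px+np.array(d)*5],.032)
    th=np.arctan2(*(b-a)[[1,0]])-np.pi/2
    if nm=="A": th=np.arctan2(*(back("top",[px+[-4.4,-7.4]],.032)[0]-a)[[1,0]])-np.pi/2
    for n,im in(("top",t),("scene",s)):
        best=max((fit(im,n,[a[0],a[1],th+e]) for e in(-.3,0,.3)),key=lambda r:r[1])
        print(nm,n,np.round(best[0],4),round(np.degrees(best[0][2]),1),round(best[1],3))
E
python3 blanks.py; python3 - <<'E'
from h import *
t=np.load("pics/last_top.npy");s=np.load("pics/last_scene.npy")
a=cv2.resize(t[130:240,75:240],None,fx=4.8,fy=4.8,interpolation=cv2.INTER_CUBIC);cv2.imwrite("pics/d.png",a)
print(back("top",np.array([[290,286]])/1.5,.056),back("scene",np.array([[400,410]])/1.5,.056))
print("bystanders",*[np.round(back("top",np.array(p)/1.5,.02)[0][:2],3) for p in((472,298),(474,374),(409,209),(530,390),(472,202),(358,176),(570,300),(393,245),(393,378),(438,390))])
E
```

```text
A top [ 0.6195 -0.1837 -1.0005] -57.3 0.919
A scene [ 0.6172 -0.1838 -0.9875] -56.6 0.986
B top [ 0.5813 -0.3339 -3.1336] -179.5 0.936
B scene [ 0.579  -0.3336 -3.1275] -179.2 0.973
[[0.5590833  0.15444279 0.056     ]] [[0.56298275 0.16247973 0.056     ]]
bystanders [ 0.53  -0.259] [ 0.356 -0.26 ] [ 0.737 -0.116] [ 0.318 -0.388] [ 0.752 -0.262] [0.815 0.001] [ 0.523 -0.484] [ 0.654 -0.079] [ 0.349 -0.075] [ 0.321 -0.178]Traceback (most recent call last):
  File "blanks.py", line 9, in <module>
    best=max((fit(im,n,[a[0],a[1],th+e]) for e in(-.3,0,.3)),key=lambda r:r[1])
  File "blanks.py", line 9, in <genexpr>
    best=max((fit(im,n,[a[0],a[1],th+e]) for e in(-.3,0,.3)),key=lambda r:r[1])
              ~~~^^^^^^^^^^^^^^^^^^^^^^^
  File "fit.py", line 19, in fit
    r=minimize(cost,p0,method="Nelder-Mead",options=dict(initial_simplex=np.array(p0)+np.array([[0,0,d],[.006,0,-d],[0,.006,d],[-.004,-.004,-d]]),xatol=1e-5,fatol=1e-6,maxiter=150))
    res = _minimize_neldermead(fun, x0, args, callback, bounds=bounds,
                               **options)
    fxr = func(xr)
    fx = function(np.copy(x), *(wrapper_args + args))
  File "fit.py", line 16, in cost
    def cost(p): return -np.corrcoef(model(n,p,z,o).ravel(),G.ravel())[0,1]
                                     ~~~~~^^^^^^^^^
  File "fit.py", line 8, in model
    q=(proj(n,face(*p,z))-o+.5)*k-.5
       ~~~~^^^^^^^^^^^^^^
  File "h.py", line 7, in proj
    K,r,t=cam(n); return cv2.projectPoints(np.array(P,float).reshape(-1,3),r,t,K,None)[0].reshape(-1,2)
          ~~~^^^
  File "h.py", line 5, in cam
    m=bot.camera_model(n); return np.array(m["camera_matrix"],float),np.array(m["rvec"],float),np.array(m["tvec"],float)
ValueError: time passes only in moves, steps and waits
```

View pics/d.png

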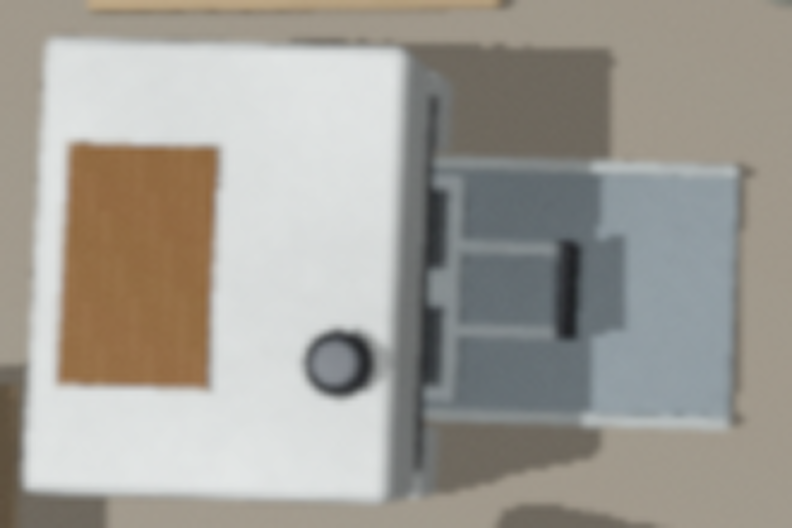

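```bash
python3 - <<'E'
from bench import bot
import json
json.dump({n:{k:__import__("numpy").array(v).tolist() for k,v in bot.camera_model(n).items() if k in("camera_matrix","rvec","tvec")} for n in("top","scene")},open("cam.json","w"))
E
sed -i 's/m=bot.camera_model(n);/m=CM[n];/; s/^def cam/import json\nCM=json.load(open("cam.json"))\ndef cam/' h.py
python3 blanks.py; python3 - <<'E'
from h import *
f=lambda P,z:np.round(back("top",np.array(P)/4.8+[75-.4,130-.4],z)[:,:2],4)
h=f([(46,38),(412,45),(388,500),(22,490)],.17);print(h,h.mean(0))
for i,j in((3,0),(2,1),(1,0),(2,3)): d=h[j]-h[i];print(np.degrees(np.arctan2(d[1],d[0])))
b=f([(740,168),(730,425),(440,160),(430,415)],.006);print(b)
d=b[0]-b[1];print(np.degrees(np.arctan2(d[1],d[0])))
print("pull",f([(567,242),(565,338),(566,290)],.056),"btn",f([(338,363)],.18))
s=np.load("pics/last_scene.npy")
E
```

```text
A top [ 0.6195 -0.1837 -1.0005] -57.3 0.919
A scene [ 0.6172 -0.1838 -0.9875] -56.6 0.986
B top [ 0.5813 -0.3339 -3.1336] -179.5 0.936
B scene [ 0.579  -0.3336 -3.1275] -179.2 0.973
C top [ 0.442  -0.1479 -3.8891] -222.8 0.908
C scene [ 0.4405 -0.1479 -3.9079] -223.9 0.976
D top [ 0.4459 -0.3556  1.0565] 60.5 0.931
D scene [ 0.4445 -0.3557  1.0784] 61.8 0.974
[[0.7234 0.4837]
 [0.7167 0.2438]
 [0.419  0.259 ]
 [0.4278 0.4964]] [0.571725 0.370725]
-2.4601122392351815
-2.9228761898767415
88.40024192815457
87.87711829877074
[[0.6517 0.0369]
 [0.4656 0.0454]
 [0.6596 0.2544]
 [0.4749 0.2616]]
-2.6151310475858764
pull [[0.5951 0.1564]
 [0.5276 0.158 ]
 [0.5613 0.1572]] btn [[0.508  0.2895]]
```

```bash
python3 - <<'E'
from h import *
o=bot.get_obs();print(R.from_rotvec(o["tool_rot"]).as_matrix().round(3))
print(*rel([.263,.594,.26]),*rel([.5615,.157,.26],np.radians(-2.4)))
E
```

```text
[[-0.914  0.405 -0.001]
 [ 0.405  0.914 -0.002]
 [-0.    -0.002 -1.   ]]
[-0.01  0.01 -5.53] [-44.99 -27.86  -5.49] [-0.1  0.1 68.5]
```

```bash
python3 -m handwheel '[[[0,0,-3],[0,0,8.5],9.4],[[0,0,-6],[0,0,17],9.4],[[0,0,-6],[0,0,25.5],9.4],[[0,0,-6],[0,0,34],9.4],[[0,0,-6],[0,0,34],9.4]]' 20
python3 -m handwheel '[[[0,0,0],[0,0,8.5],9.4],[[0,0,0],[0,0,17],9.4],[[0,0,0],[0,0,25.5],9.4],[[0,0,0],[0,0,34.5],9.4],[[0,0,0],[0,0,34.5],9.4]]'
python3 - <<'E'
from h import *
print(*rel([.5615,.157,.26],np.radians(-2.4)))
E
```

```text
time_s: 0.6
tcp_pos: [0.2629, 0.5942, 0.2652]
tool_rot: [1.52, 2.749, -0.001]
wrist_force: [0.0, 0.5, 1.0]
width: 0.0938
grasp_force: 0.0
time_s: 1.1
tcp_pos: [0.2629, 0.5941, 0.2648]
tool_rot: [2.264, 2.177, -0.002]
wrist_force: [-0.0, 0.5, -0.4]
width: 0.0939
grasp_force: 0.0
[-42.51  31.55   0.54] [-0.   0.1  0.2]
```

```bash
python3 -m handwheel '[[[-4,3,0],[0,0,0],9.4],[[-8,6,0],[0,0,0],9.4],[[-12,9,0],[0,0,0],9.4],[[-16,12,0],[0,0,0],9.4],[[-20,15,0],[0,0,0],9.4]]' >/dev/null
python3 -m handwheel '[[[-4,3,0],[0,0,0],9.4],[[-8,6,0],[0,0,0],9.4],[[-12,9,0],[0,0,0],9.4],[[-16,12,0],[0,0,0],9.4],[[-20,15,0],[0,0,0],9.4]]' >/dev/null
python3 -m handwheel '[[[-2.5,1.5,0],[0,0,0],9.4],[[-2.5,1.5,4],[0,0,0],9.4],[[-2.5,1.5,8],[0,0,0],9.4],[[-2.5,1.5,12],[0,0,0],9.4],[[-2.5,1.5,14],[0,0,0],9.4]]'
python3 - <<'E'
from h import *
print(*rel([.5615,.157,.022],np.radians(-2.4)))
big("top","e.png",(150,130,260,230),5)
E
```

```text
time_s: 2.6
tcp_pos: [0.5578, 0.1563, 0.122]
tool_rot: [-2.258, -2.18, 0.007]
wrist_force: [-0.7, 1.2, 0.7]
width: 0.0939
grasp_force: 0.0
[ 0.1   0.42 10.  ] [-0.3  0.1  0.4]
```

View pics/e.png

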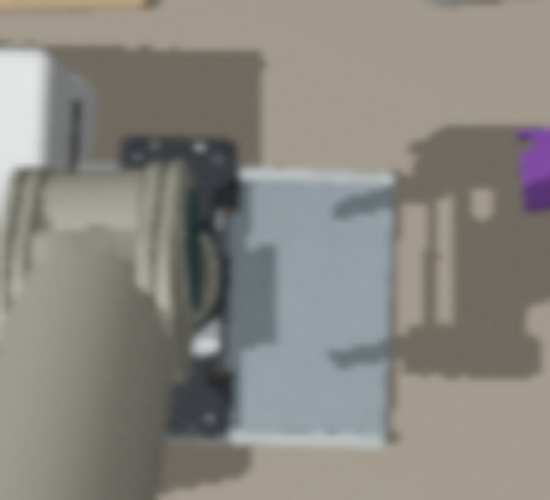

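The gripper stands over the pull, at around (190,285) in the crop, clear of the hood. I lower and grip.

```bash
python3 -m handwheel '[[[0.1,0.4,4],[0,0,0],9.4],[[0.1,0.4,7],[0,0,0],9.4],[[0.1,0.4,9],[0,0,0],9.4],[[0.1,0.4,9.8],[0,0,0],9.4],[[0.1,0.4,9.8],[0,0,0],9.4]]' 20
python3 -m handwheel '[[[0,0,0],[0,0,0],6],[[0,0,0],[0,0,0],6],[[0,0,0],[0,0,0],6],[[0,0,0],[0,0,0],6],[[0,0,0],[0,0,0],6]]' 20
python3 -m handwheel '[[[0,0,0],[0,0,0],6],[[0,0,0],[0,0,0],6],[[0,0,0],[0,0,0],6]]' 20
```

```text
time_s: 3.15
tcp_pos: [0.5639, 0.1575, 0.0271]
tool_rot: [-2.264, -2.177, 0.001]
wrist_force: [0.2, -0.8, -0.5]
width: 0.0941
grasp_force: 0.0
time_s: 3.65
tcp_pos: [0.5622, 0.1579, 0.0282]
tool_rot: [-2.264, -2.174, 0.003]
wrist_force: [-4.6, 0.4, 6.8]
width: 0.0698
grasp_force: 20.0
time_s: 3.95
tcp_pos: [0.5622, 0.1579, 0.0282]
tool_rot: [-2.264, -2.174, 0.003]
wrist_force: [-4.2, 0.1, 6.3]
width: 0.0697
grasp_force: 20.0
```

```bash
python3 -m handwheel '[[[-2,0,0],[0,0,0],6],[[-5,0,0],[0,0,0],6],[[-8,0,0],[0,0,0],6],[[-11,0,0],[0,0,0],6],[[-14,0,0],[0,0,0],6]]' 30
python3 -m handwheel '[[[-3,0,0],[0,0,0],6],[[-5,0,0],[0,0,0],6],[[-6.5,0,0],[0,0,0],6],[[-7,0,0],[0,0,0],6],[[-7.2,0,0],[0,0,0],6]]'
python3 -m handwheel '[[[0,0,0],[0,0,0],6],[[0,0,0],[0,0,0],6]]'
```

```text
time_s: 4.45
tcp_pos: [0.5564, 0.0197, 0.028]
tool_rot: [-2.261, -2.174, -0.0]
wrist_force: [-2.2, 4.3, 0.5]
width: 0.0697
grasp_force: 3.0
time_s: 4.95
tcp_pos: [0.5557, -0.0543, 0.0277]
tool_rot: [2.267, 2.175, 0.001]
wrist_force: [-0.7, 0.4, -0.0]
width: 0.0598
grasp_force: 0.0
time_s: 5.15
tcp_pos: [0.5556, -0.0529, 0.0274]
tool_rot: [-2.265, -2.176, -0.001]
wrist_force: [-0.3, -0.9, -0.0]
width: 0.0599
grasp_force: 0.0
```

```bash
python3 -m handwheel '[[[0,0,-4],[0,0,0],9.4],[[0,0,-8],[0,0,0],9.4],[[0,0,-11],[0,0,0],9.4],[[-4,0,-12],[0,0,0],9.4],[[-9,0,-12],[0,0,0],9.4]]' >/dev/null
python3 -m handwheel '[[[-5,0,0],[0,0,0],9.4],[[-10,0,0],[0,0,0],9.4],[[-15,0,0],[0,0,0],9.4],[[-18,0,0],[0,0,0],9.4],[[-18,0,0],[0,0,0],9.4]]'
python3 - <<'E'
from h import *
big("top","f.png",(130,125,270,245),5.7);
E
```

```text
time_s: 6.15
tcp_pos: [0.5426, -0.3298, 0.1474]
tool_rot: [2.272, 2.166, -0.005]
wrist_force: [-0.8, 0.3, -0.3]
width: 0.0941
grasp_force: 0.0
```

View pics/f.png

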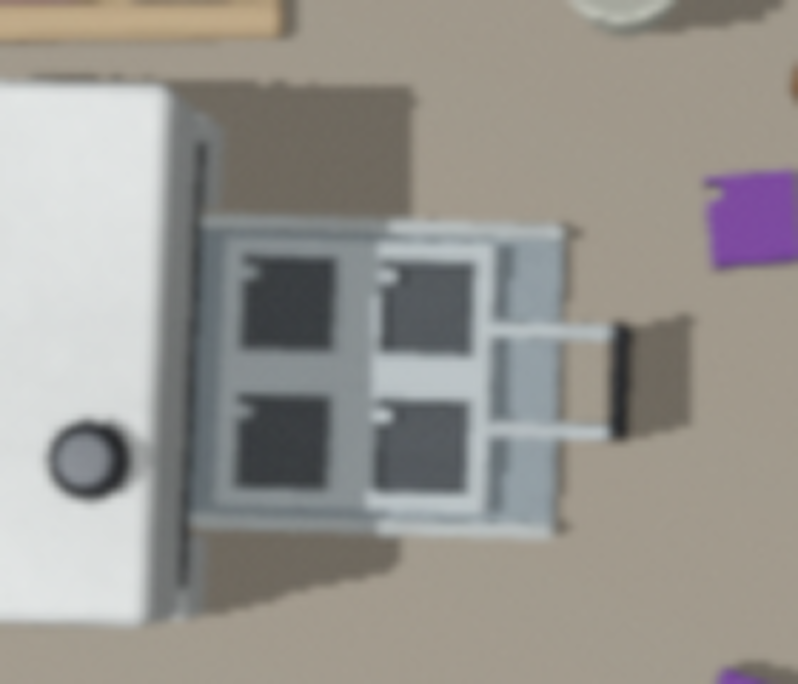

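```bash
cat > nest.py <<'E'
from fit import *
P=.029
kp=np.array([[-P,-P],[P,-P],[P,P],[.0215,P],[.0215,P-.009],[.0145,P-.009],[.0145,P],[-P,P]])
C=np.array([[-.042,-.042],[.042,-.042],[-.042,.042],[.042,.042]])
def nfit(im,n,p0,z=.0225,w=70,k=6):
    o=np.round(proj(n,[[p0[0],p0[1],z]])[0]-w/2).astype(int)
    def mod(p):
        c,s=np.cos(p[2]),np.sin(p[2]);M=np.array([[c,s],[-s,c]]);m=np.zeros((w*k,w*k),np.uint8)
        for q in C:
            v=(proj(n,np.c_[(kp+q)@M+p[:2],np.full(8,z)])-o+.5)*k-.5
            cv2.fillPoly(m,[np.round(v*16).astype(np.int32)],255,cv2.LINE_AA,4)
        return cv2.GaussianBlur(cv2.resize(m,(w,w),interpolation=cv2.INTER_AREA).astype(float),(0,0),.9)
    G=im[o[1]:o[1]+w,o[0]:o[0]+w].astype(float).mean(axis=2)
    c0=mod(np.array(p0)); msk=cv2.dilate(c0,np.ones((5,5)))>10
    msk=msk|True if False else msk
    f=lambda p:np.corrcoef(mod(p)[msk],G[msk])[0,1]
    r=minimize(f,p0,method="Nelder-Mead",options=dict(initial_simplex=np.array(p0)+np.array([[0,0,.03],[.004,0,-.03],[0,.004,0],[-.003,-.003,0]]),xatol=1e-5,fatol=1e-6,maxiter=200))
    return r.x,-r.fun
E
python3 - <<'E'
from nest import *
t=np.load("pics/last_top.npy");s=bot.capture("scene")[:,:,::-1];np.save("pics/last_scene.npy",s)
f=lambda q,z:back("top",np.array(q)/5.7+[129.6,124.6],z)[:,:2]
c=f([(355,376)],.023)[0];print("c",c,"pull",f([(621,325),(620,437),(620,380)],.056))
print("out corners",f([(495,245),(485,512)],.023))
for n,im in(("top",t),("scene",s)):
    p,r=nfit(im,n,[*c,-.045]);print(n,p.round(4),np.degrees(p[2]),r)
E
```

```text
c [0.56138383 0.16344015] pull [[0.58823263 0.00191896]
 [0.52192402 0.00302585]
 [0.55563636 0.00276397]]
out corners [[0.63992654 0.07864598]
 [0.47872415 0.0855116 ]]
top [ 0.5623  0.1651 -0.0399] -2.2832879820681393 0.8557890953170563
scene [ 0.5624  0.1639 -0.0437] -2.503347095067873 0.8475681590986883
```

```bash
python3 - <<'E'
from h import *
print(*rel([.5555,.0025,.147],np.radians(-2.4)))
E
```

```text
[32.59 -0.23  0.04] [-0.  -0.1  0. ]
```

```bash
python3 -m handwheel '[[[5,0,0],[0,0,0],9.4],[[10,0,0],[0,0,0],9.4],[[15,0,0],[0,0,0],9.4],[[20,0,0],[0,0,0],9.4],[[25,0,0],[0,0,0],9.4]]' >/dev/null
python3 -m handwheel '[[[4,-0.2,0],[0,0,0],9.4],[[7.6,-0.2,0],[0,0,0],9.4],[[7.6,-0.2,4],[0,0,0],9.4],[[7.6,-0.2,8],[0,0,0],9.4],[[7.6,-0.2,10],[0,0,0],9.4]]'
python3 -m handwheel '[[[0,0,2.2],[0,0,0],9.4],[[0,0,2.2],[0,0,0],6],[[0,0,2.2],[0,0,0],6],[[0,0,2.2],[0,0,0],6],[[0,0,2.2],[0,0,0],6]]' 45
python3 -m handwheel '[[[0,0,0],[0,0,0],6],[[0,0,0],[0,0,0],6],[[0,0,0],[0,0,0],6]]'
python3 -m handwheel '[[[-2,0,0],[0,0,0],6],[[-4,0,0],[0,0,0],6],[[-5,0,0],[0,0,0],6],[[-5.6,0,0],[0,0,0],6],[[-5.9,0,0],[0,0,0],6]]'
python3 -m handwheel '[[[0,0,0],[0,0,0],6],[[0,0,0],[0,0,0],6]]'
```

```text
time_s: 7.25
tcp_pos: [0.5531, 0.0059, 0.0449]
tool_rot: [-2.258, -2.178, 0.003]
wrist_force: [0.2, 0.8, 0.4]
width: 0.094
grasp_force: 0.0
time_s: 7.75
tcp_pos: [0.5557, 0.0026, 0.0266]
tool_rot: [-2.266, -2.175, -0.002]
wrist_force: [-1.2, 1.1, 1.8]
width: 0.0696
grasp_force: 45.0
time_s: 8.05
tcp_pos: [0.5558, 0.0026, 0.0266]
tool_rot: [-2.266, -2.175, -0.002]
wrist_force: [-2.4, 2.2, 6.2]
width: 0.0694
grasp_force: 45.0
time_s: 8.55
tcp_pos: [0.5541, -0.0378, 0.0259]
tool_rot: [-2.243, -2.175, -0.022]
wrist_force: [1.2, 39.0, 3.7]
width: 0.0692
grasp_force: 44.9
time_s: 8.75
tcp_pos: [0.5541, -0.0378, 0.0259]
tool_rot: [-2.243, -2.176, -0.022]
wrist_force: [1.0, 34.9, 4.6]
width: 0.0692
grasp_force: 44.9
```

```bash
python3 -m handwheel '[[[0.8,0,0],[0,0,0],6],[[1.5,0,0],[0,0,0],6],[[1.5,0,0],[0,0,0],9.4],[[1.5,0,0],[0,0,0],9.4],[[1.5,0,0],[0,0,0],9.4]]' 20
python3 -m handwheel '[[[0,0,-4],[0,0,0],9.4],[[0,0,-8],[0,0,0],9.4],[[-2,0,-11],[0,0,0],9.4],[[-6,0,-12],[0,0,0],9.4],[[-11,0,-12],[0,0,0],9.4]]' >/dev/null
python3 -m handwheel '[[[-5,0.5,0],[0,0,0],9.4],[[-10,1,0],[0,0,0],9.4],[[-15,2,0],[0,0,0],9.4],[[-18,4,0],[0,0,0],9.4],[[-18,4,0],[0,0,0],9.4]]'
cat > look.py <<'E'
from nest import *
t=bot.capture("top")[:,:,::-1];np.save("pics/last_top.npy",t);s=bot.capture("scene")[:,:,::-1];np.save("pics/last_scene.npy",s)
E
cat look.py - > l2.py <<'E'
for n,im in(("top",t),("scene",s)):
    p,r=nfit(im,n,[.560,.109,-.042]);print(n,p.round(4),np.degrees(p[2]),r)
cv2.imwrite("pics/g.png",np.hstack([cv2.resize(t[125:245,130:230],None,fx=4,fy=4,interpolation=cv2.INTER_CUBIC),cv2.resize(s[215:335,210:310],None,fx=4,fy=4,interpolation=cv2.INTER_CUBIC)]))
E
python3 l2.py
```

```text
time_s: 9.25
tcp_pos: [0.5543, -0.0438, 0.0257]
tool_rot: [2.268, 2.171, -0.0]
wrist_force: [0.1, 0.5, -0.0]
width: 0.09
grasp_force: 0.0
time_s: 10.25
tcp_pos: [0.5814, -0.3418, 0.1454]
tool_rot: [2.272, 2.162, -0.004]
wrist_force: [-0.2, -1.4, 0.9]
width: 0.0944
grasp_force: 0.0
top [ 0.5615  0.1338 -0.0386] -2.2137381444523254 0.8396202146770444
scene [ 0.5609  0.134  -0.0404] -2.316518688933619 0.87184521302217
```

View pics/g.png

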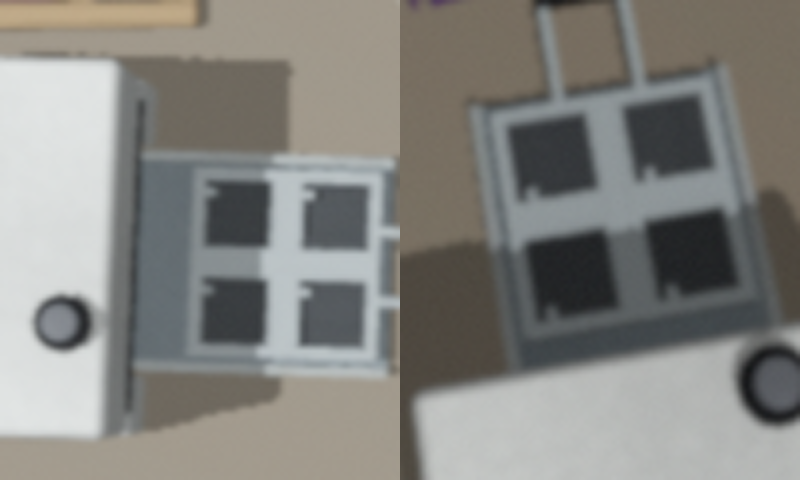

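```bash
python3 - <<'E'
from nest import *
t=np.load("pics/last_top.npy");s=np.load("pics/last_scene.npy")
c=back("top",np.array([[287,263]])/4+[129.6,124.6],.023)[0];print(c)
for z in(.0225,):
  for n,im in(("top",t),("scene",s)):
    for d in(-.004,0,.004):
      p,r=nfit(im,n,[c[0],c[1]+d,-.041],z);print(n,p.round(4),np.degrees(p[2]),r)
print(back("top",proj("top",[[.56,.118,.023]])-[0,0],.016))
E
```

```text
[0.56181888 0.130913   0.023     ]
top [ 0.5614  0.1343 -0.0402] -2.3030611224170023 0.8782517928027516
top [ 0.5615  0.1341 -0.0397] -2.272740839779935 0.8857914814366092
top [ 0.5609  0.1342 -0.0392] -2.2474883205110574 0.8750286773510998
scene [ 0.561   0.1346 -0.0452] -2.586992383486783 0.8824640606450804
scene [ 0.561   0.1347 -0.0475] -2.7215074750771446 0.8846884459491307
scene [ 0.5609  0.1345 -0.0412] -2.3597721234072417 0.861261062669923
[[0.56039964 0.11868096 0.016     ]]
```

```bash
python3 - <<'E'
from h import *
t=np.load("pics/last_top.npy")
g=t.mean(axis=2)
px=proj("top",[[.556,y,.056] for y in(.04,-.08)]).round().astype(int);print(px)
r=px[:,1].mean().astype(int)
print(g[r,px[0,0]:px[1,0]+1].round(), px[0,0])
print([ (c,back("top",[[c,r]],.056)[0][:2].round(4)) for c in range(225,245,3)])
a=cv2.resize(t[165:215,200:265],None,fx=8,fy=8,interpolation=cv2.INTER_CUBIC);cv2.imwrite("pics/i.png",a)
E
```

```text
[[227 191]
 [263 191]]
[107. 112. 132. 148. 152. 152. 152. 152. 153. 151. 151. 152. 152. 152.
 151. 151. 151. 146. 125.  87.  55.  49.  70.  92. 101. 103. 103. 103.
 103. 103. 103. 103. 112. 132. 146. 151. 151.] 227
[(225, array([0.557 , 0.0478])), (228, array([0.5569, 0.0377])), (231, array([0.5568, 0.0276])), (234, array([0.5567, 0.0175])), (237, array([0.5566, 0.0074])), (240, array([ 0.5565, -0.0027])), (243, array([ 0.5564, -0.0128]))]
```

View pics/i.png

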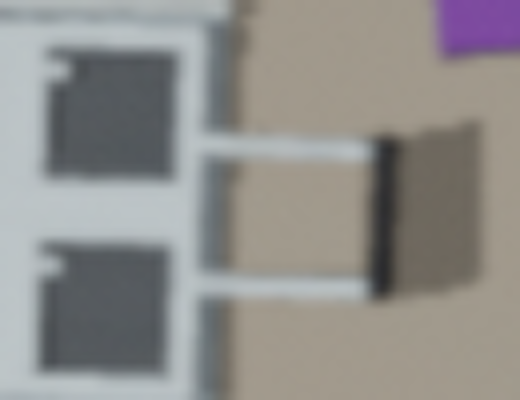

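```bash
python3 - <<'E'
from h import *
print(*rel([.5555,.004,.145],np.radians(-2.4)))
E
```

```text
[33.72 -4.03 -0.  ] [-0.1 -0.  -0.1]
```

```bash
python3 -m handwheel '[[[5,-0.5,0],[0,0,0],0],[[10,-1,0],[0,0,0],0],[[15,-1.5,0],[0,0,0],0],[[20,-2,0],[0,0,0],0],[[25,-3,0],[0,0,0],0]]' >/dev/null
python3 -m handwheel '[[[4,-0.5,0],[0,0,0],0],[[8.7,-1,0],[0,0,0],0],[[8.7,-1,4],[0,0,0],0],[[8.7,-1,8],[0,0,0],0],[[8.7,-1,11],[0,0,0],0]]'
python3 -m handwheel '[[[-0.5,0,0.4],[0,0,0],0],[[-1,0,0.4],[0,0,0],0],[[-1.5,0,0.4],[0,0,0],0],[[-2,0,0.4],[0,0,0],0],[[-2,0,0.4],[0,0,0],0]]'
python3 -m handwheel '[[[-0.5,0,0],[0,0,0],0],[[-0.5,0,0],[0,0,0],0]]'
python3 -m handwheel '[[[-0.5,0,0],[0,0,0],0],[[-0.5,0,0],[0,0,0],0]]'
```

```text
time_s: 11.35
tcp_pos: [0.5541, 0.0054, 0.0341]
tool_rot: [-2.262, -2.177, 0.001]
wrist_force: [-0.8, 0.2, -0.6]
width: 0.0175
grasp_force: 0.0
time_s: 11.85
tcp_pos: [0.5561, -0.0119, 0.033]
tool_rot: [-2.261, -2.175, -0.009]
wrist_force: [0.8, 11.1, -3.0]
width: 0.0005
grasp_force: 5.2
time_s: 12.05
tcp_pos: [0.5561, -0.0119, 0.033]
tool_rot: [-2.255, -2.176, -0.014]
wrist_force: [1.3, 18.8, -2.1]
width: 0.0004
grasp_force: 9.5
time_s: 12.25
tcp_pos: [0.556, -0.012, 0.0331]
tool_rot: [-2.249, -2.176, -0.02]
wrist_force: [1.0, 28.1, -1.2]
width: 0.0005
grasp_force: 13.9
```

```bash
python3 -m handwheel '[[[1.5,0,0],[0,0,0],0],[[1.5,0,-4],[0,0,0],3],[[1.5,0,-8],[0,0,0],7.6],[[1.5,0,-11],[0,0,0],7.6],[[1.5,0,-12],[0,0,0],7.6]]' 20 >/dev/null
python3 -m handwheel '[[[0,0,0],[0,0,-8.5],7.6],[[0,0,0],[0,0,-17],7.6],[[0,0,0],[0,0,-25.5],7.6],[[0,0,0],[0,0,-34],7.6],[[0,0,0],[0,0,-42],7.6]]' 
python3 - <<'E'
from h import *
print(*rel([.4413,-.148,.145],np.radians(46.6)))
E
```

```text
time_s: 13.25
tcp_pos: [0.5553, -0.0129, 0.1518]
tool_rot: [1.33, 2.846, -0.0]
wrist_force: [1.2, -0.1, 0.6]
width: 0.0689
grasp_force: 0.0
[ -3.05 -17.42   0.68] [ 0.   0.  -6.7]
```

```bash
python3 -m handwheel '[[[-0.8,-4.4,0],[0,0,-6.7],7.6],[[-1.6,-8.8,0],[0,0,-6.7],7.6],[[-2.4,-13.2,0],[0,0,-6.7],7.6],[[-3,-17.4,0.7],[0,0,-6.7],7.6],[[-3,-17.4,0.7],[0,0,-6.7],7.6]]' 
python3 - <<'E'
from h import *
print(*rel([.4413,-.148,.012],np.radians(46.6)))
E
```

```text
time_s: 13.75
tcp_pos: [0.4351, -0.1514, 0.1443]
tool_rot: [-1.182, -2.907, 0.005]
wrist_force: [0.5, -0.1, 0.2]
width: 0.0757
grasp_force: 0.0
[-0.24  0.74 13.22] [-0.3 -0.1 -0.8]
```

```bash
python3 -m handwheel '[[[0,0,4],[0,0,0],7.6],[[0,0,8],[0,0,0],7.6],[[0,0,8],[0,0,0],7.6],[[0,0,8],[0,0,0],7.6]]' 
python3 - <<'E'
from h import *
print(*rel([.4413,-.148,.012],np.radians(46.6)))
E
```

```text
time_s: 14.15
tcp_pos: [0.4405, -0.1462, 0.0647]
tool_rot: [-1.168, -2.915, 0.0]
wrist_force: [0.6, 0.8, 0.8]
width: 0.0761
grasp_force: 0.0
[-0.19 -0.07  5.27] [-0.  -0.1 -0.3]
```

```bash
python3 -m handwheel '[[[-0.2,0,3],[0,0,0],7.6],[[-0.2,0,5.2],[0,0,0],7.6],[[-0.2,0,5.2],[0,0,0],5],[[-0.2,0,5.2],[0,0,0],5],[[-0.2,0,5.2],[0,0,0],5]]' 8
python3 -m handwheel '[[[0,0,0],[0,0,0],5],[[0,0,0],[0,0,0],5],[[0,0,0],[0,0,0],5],[[0,0,0],[0,0,0],5],[[0,0,0],[0,0,0],5]]' 
python3 -m handwheel '[[[0,0,0],[0,0,0],9.4],[[0,0,0],[0,0,0],9.4],[[0,0,0],[0,0,0],9.4],[[0,0,0],[0,0,0],9.4]]'
```

```text
time_s: 14.65
tcp_pos: [0.4434, -0.1481, 0.0143]
tool_rot: [1.168, 2.913, 0.0]
wrist_force: [0.2, -0.8, 0.4]
width: 0.0557
grasp_force: 0.2
time_s: 15.15
tcp_pos: [0.4433, -0.1481, 0.0142]
tool_rot: [1.168, 2.913, 0.0]
wrist_force: [-1.1, 0.0, 7.7]
width: 0.0539
grasp_force: 8.0
time_s: 15.55
tcp_pos: [0.4422, -0.1477, 0.0126]
tool_rot: [1.169, 2.916, 0.0]
wrist_force: [0.6, -0.3, 0.3]
width: 0.0827
grasp_force: 0.0
```

```bash
python3 -m handwheel '[[[0,0,0],[0,0,0],9.4],[[0,0,0],[0,0,-8],9.4],[[0,0,0],[0,0,-16],9.4],[[0,0,0],[0,0,-24],9.4],[[0,0,0],[0,0,-32],9.4]]' >/dev/null
python3 -m handwheel '[[[0,0,0],[0,0,-8],9.4],[[0,0,0],[0,0,-16],9.4],[[0,0,0],[0,0,-24],9.4],[[0,0,0],[0,0,-32],9.4],[[0,0,0],[0,0,-32],9.4]]' >/dev/null
python3 -m handwheel '[[[0,0,0],[0,0,-8],9.4],[[0,0,0],[0,0,-16],9.4],[[0,0,0],[0,0,-24],9.4],[[0,0,0],[0,0,-26],9.4],[[0,0,0],[0,0,-26],9.4]]' >/dev/null
python3 -m handwheel '[[[0,0,0],[0,0,0],5],[[0,0,0],[0,0,0],5],[[0,0,0],[0,0,0],5],[[0,0,0],[0,0,0],5],[[0,0,0],[0,0,0],5]]' 
python3 -m handwheel '[[[0,0,0],[0,0,0],5],[[0,0,0],[0,0,0],5],[[0,0,0],[0,0,0],5],[[0,0,0],[0,0,0],5],[[0,0,0],[0,0,0],5]]' 20
python3 -m handwheel '[[[0,0,-3],[0,0,0],5],[[0,0,-6],[0,0,0],5],[[0,0,-6],[0,0,0],5],[[0,0,-6],[0,0,0],5]]' 30
python3 - <<'E'
from h import *
o=bot.get_obs();print(rel([.5210,.1780,.075],np.radians(-2.4)),o["joints"][6])
E
```

```text
time_s: 17.55
tcp_pos: [0.4421, -0.1476, 0.0125]
tool_rot: [1.235, -2.889, 0.0]
wrist_force: [-0.5, 0.1, 0.2]
width: 0.0573
grasp_force: 0.0
time_s: 18.05
tcp_pos: [0.4421, -0.1477, 0.0125]
tool_rot: [-1.235, 2.888, 0.0]
wrist_force: [0.0, -1.3, 0.0]
width: 0.0542
grasp_force: 20.0
time_s: 18.45
tcp_pos: [0.4421, -0.1481, 0.0726]
tool_rot: [-1.234, 2.888, -0.001]
wrist_force: [-0.7, 0.2, -1.1]
width: 0.0536
grasp_force: 30.0
[array([-29.02,  16.84,  -0.25]), array([ -0. ,  -0. , -41.3])] 2.09276555445441
```

```bash
sed -i 's/for k in (0,np.pi):/for k in ((0,np.pi) if flip else (0,)):/; s/yaxis=None/flip=True/' h.py
python3 -m handwheel '[[[0,0,-3],[0,0,8],5],[[0,0,-3],[0,0,16],5],[[0,0,-3],[0,0,24],5],[[0,0,-3],[0,0,32],5],[[0,0,-3],[0,0,40],5]]' >/dev/null
python3 -m handwheel '[[[0,0,0],[0,0,8],5],[[0,0,0],[0,0,16],5],[[0,0,0],[0,0,24],5],[[0,0,0],[0,0,32],5],[[0,0,0],[0,0,40],5]]' >/dev/null
python3 -m handwheel '[[[0,0,0],[0,0,8],5],[[0,0,0],[0,0,16],5],[[0,0,0],[0,0,24],5],[[0,0,0],[0,0,32],5],[[0,0,0],[0,0,40],5]]' >/dev/null
python3 -m handwheel '[[[0,0,0],[0,0,8],5],[[0,0,0],[0,0,16],5],[[0,0,0],[0,0,19],5],[[0,0,0],[0,0,19],5],[[0,0,0],[0,0,19],5]]'
python3 - <<'E'
from h import *
o=bot.get_obs();print(rel([.5210,.1780,.105],np.radians(-2.4),False),o["joints"])
E
```

```text
time_s: 20.45
tcp_pos: [0.4414, -0.1476, 0.1016]
tool_rot: [-2.27, -2.17, 0.003]
wrist_force: [0.4, 0.3, -0.8]
width: 0.054
grasp_force: 30.0
[array([32.89,  6.48, -0.36]), array([-0.1,  0. , -0.2])] [ 0.11630845  0.55040718  0.20880429  2.12179645 -0.22957402  0.49192587
  0.45320054]
```

```bash

python3 -m handwheel '[[[4.5,0.9,0],[0,0,0],5],[[9,1.8,0],[0,0,0],5],[[13.5,2.7,0],[0,0,0],5],[[18,3.6,0],[0,0,0],5],[[22.5,4.5,0],[0,0,0],5]]' >/dev/null
python3 -m handwheel '[[[4.5,0.9,0],[0,0,0],5],[[9,1.8,0],[0,0,0],5],[[10.4,2,0],[0,0,0],5],[[10.4,2,4],[0,0,0],5],[[10.4,2,4],[0,0,0],5]]'
python3 -m handwheel '[[[0,0,0],[0,0,0],5],[[0,0,0],[0,0,0],5]]'
python3 - <<'E'
from h import *
o=bot.get_obs();print(rel([.5210,.1780,.036],np.radians(-2.4),False))
big("top","j.png",(150,140,250,215),5);s=bot.capture("scene")[:,:,::-1];np.save("pics/last_scene.npy",s)
cv2.imwrite("pics/j.png",cv2.resize(s[210:330,200:330],None,fx=6,fy=5,interpolation=cv2.INTER_CUBIC))
E
```

```text
time_s: 21.45
tcp_pos: [0.5186, 0.1769, 0.0587]
tool_rot: [-2.268, -2.169, 0.013]
wrist_force: [-0.9, -0.4, -0.8]
width: 0.0538
grasp_force: 30.0
time_s: 21.65
tcp_pos: [0.5231, 0.1767, 0.0635]
tool_rot: [2.274, 2.166, 0.001]
wrist_force: [0.5, -0.2, -0.2]
width: 0.0536
grasp_force: 30.0
[array([ 0.12, -0.22,  2.75]), array([ 0.1,  0. , -0.4])]
```

View pics/j.png

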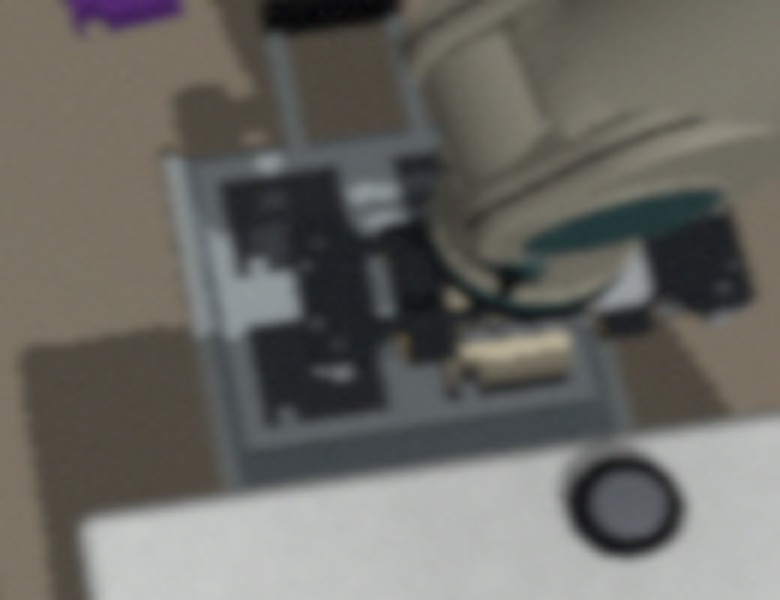

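The blank is over nest2 with its slot facing the hood at about (455,380), which is the correct way round. I lower it in stages.

```bash

python3 -m handwheel '[[[0.1,-0.2,1],[0,0,-0.4],5],[[0.1,-0.2,2.5],[0,0,-0.4],5],[[0.1,-0.2,2.6],[0,0,-0.4],5],[[0.1,-0.2,2.6],[0,0,-0.4],5],[[0.1,-0.2,2.6],[0,0,-0.4],5]]'
python3 - <<'E'
from h import *
o=bot.get_obs();print(rel([.5210,.1780,.029],np.radians(-2.4),False))
E
python3 -m handwheel '[[[0,0,0.3],[0,0,0],5],[[0,0,0.6],[0,0,0],5],[[0,0,0.8],[0,0,0],5],[[0,0,0.8],[0,0,0],5]]'
python3 - <<'E'
from h import *
o=bot.get_obs();print(rel([.5210,.1780,.029],np.radians(-2.4),False))
E
```

```text
time_s: 22.25
tcp_pos: [0.5207, 0.179, 0.0368]
tool_rot: [2.265, 2.177, 0.001]
wrist_force: [0.3, -0.7, -0.4]
width: 0.054
grasp_force: 30.0
[array([-0.1 ,  0.04,  0.78]), array([ 0. , -0. ,  0.1])]
time_s: 22.65
tcp_pos: [0.5213, 0.1781, 0.0302]
tool_rot: [2.265, 2.175, 0.002]
wrist_force: [-0.6, -2.5, 11.8]
width: 0.0537
grasp_force: 30.0
[array([-0.01, -0.03,  0.12]), array([ 0.1, -0. ,  0.1])]
```

```bash

python3 -m handwheel '[[[-0.1,0,0.15],[0,0,0],5],[[-0.1,0,0.3],[0,0,0],5],[[-0.1,0,0.3],[0,0,0],5],[[-0.1,0,0.3],[0,0,0],5]]'
python3 -m handwheel '[[[-0.1,0,0],[0,0,0],6.6],[[-0.1,0,0],[0,0,0],6.6],[[-0.1,0,0],[0,0,0],6.6]]'
python3 -m handwheel '[[[0,0,-2],[0,0,0],6.6],[[0,0,-5],[0,0,0],6.6],[[0,0,-10],[0,0,0],6.6],[[-4,0,-10],[0,0,0],7.6],[[-9,0,-10],[0,0,0],7.6]]'
python3 - <<'E'
from h import *
for c in "x": print(rel([.6184,-.1837,.15],np.radians(33),False))
E
```

```text
time_s: 23.05
tcp_pos: [0.5217, 0.1788, 0.0278]
tool_rot: [2.265, 2.177, 0.005]
wrist_force: [-2.5, 0.4, 16.1]
width: 0.0539
grasp_force: 30.0
time_s: 23.35
tcp_pos: [0.5204, 0.1769, 0.0254]
tool_rot: [2.265, 2.177, -0.0]
wrist_force: [1.6, 0.1, 0.1]
width: 0.0659
grasp_force: 0.0
time_s: 23.85
tcp_pos: [0.518, 0.0893, 0.1267]
tool_rot: [2.257, 2.183, 0.006]
wrist_force: [0.7, -1.2, -0.5]
width: 0.0755
grasp_force: 0.0
[array([-26.95,  10.95,  -2.35]), array([  0.2,  -0.1, -34.9])]
```

```bash

python3 -m handwheel '[[[-4.4,1.8,-0.5],[0,0,-7],7.6],[[-8.8,3.6,-1],[0,0,-14],7.6],[[-13.2,5.4,-1.5],[0,0,-21],7.6],[[-17.6,7.2,-2],[0,0,-28],7.6],[[-22,9,-2.3],[0,0,-35],7.6]]'>/dev/null
python3 -m handwheel '[[[0,0,0],[0,0,0],7.6],[[0,0,0],[0,0,0],7.6]]'
cat look.py - > l3.py <<'E'
for nm,p in(("A",[.6184,-.1837,-.994]),("B",[.58,-.3337,-3.13]),("D",[.4452,-.3556,1.067])):
    for n,im in(("top",t),("scene",s)):
        b=fit(im,n,p);print(nm,n,b[0].round(4),np.degrees(b[0][2]).round(1),b[1].round(3))
for n,im in(("top",t),("scene",s)):
    b=fit(im,n,[.521,.178,-.042],.048);print("n2",n,b[0].round(4),np.degrees(b[0][2]).round(1),b[1].round(3))
print(rel([.6184,-.1837,.065],np.radians(33),False))
cv2.imwrite("pics/k.png",cv2.resize(s[220:320,200:330],None,fx=6,fy=6,interpolation=cv2.INTER_CUBIC))
E
python3 l3.py
```

```text
time_s: 24.55
tcp_pos: [0.5975, -0.138, 0.1479]
tool_rot: [-1.511, -2.753, 0.0]
wrist_force: [0.6, 0.5, -0.0]
width: 0.076
grasp_force: 0.0
A top [ 0.6327 -0.1447  0.4508] 25.8 0.355
A scene [ 0.6085 -0.1701 -1.1214] -64.3 0.675
B top [ 0.5792 -0.3323 -3.2026] -183.5 0.474
B scene [ 0.5713 -0.3485 -2.9434] -168.6 0.468
D top [ 0.4459 -0.3556  1.0564] 60.5 0.93
D scene [ 0.4442 -0.3559  1.0519] 60.3 0.773
n2 top [ 0.5249  0.1768 -0.1054] -6.0 0.394
n2 scene [0.5205 0.148  0.3595] 20.6 0.719
[array([-5.29, -0.89,  8.28]), array([-0. , -0.1, -0.2])]
```

View pics/k.png

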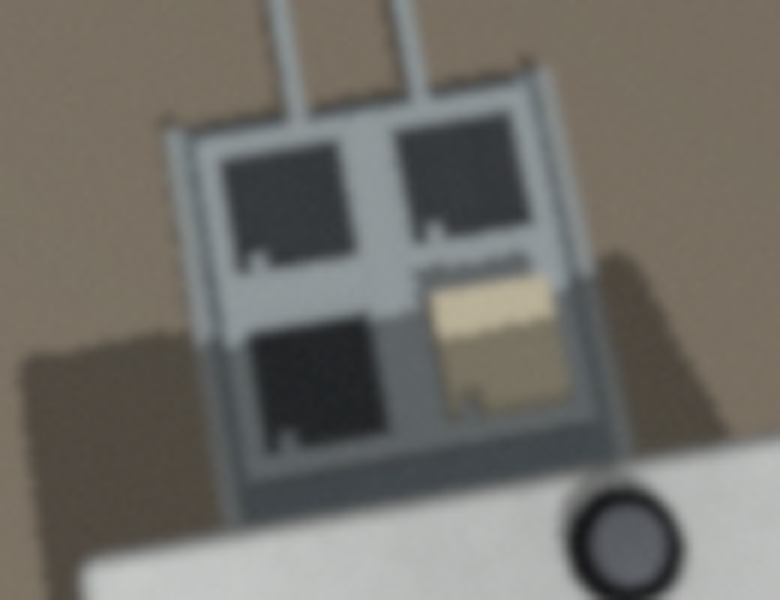

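The blank sits squarely in nest2, with its top face at about (500,345). I go on to blank A.

```bash
python3 - <<'E'
from fit import *
for z in(.048,.053): print(((proj("scene",face(.521,.178,-.042,z))[[0,1,2,7]]+.5-[200,220])*6).round())
E
python3 -m handwheel '[[[-4,-0.9,0],[0,0,0],7.6],[[-5.3,-0.9,3],[0,0,0],7.6],[[-5.3,-0.9,7],[0,0,0],7.6],[[-5.3,-0.9,8],[0,0,0],7.6],[[-5.3,-0.9,8],[0,0,0],7.6]]'
python3 - <<'E'
from h import *
print(rel([.6184,-.1837,.012],np.radians(33),False))
E
```

```text
[[547. 272.]
 [431. 292.]
 [454. 410.]
 [572. 389.]]
[[548. 269.]
 [431. 290.]
 [454. 408.]
 [573. 387.]]
time_s: 25.15
tcp_pos: [0.6175, -0.183, 0.0667]
tool_rot: [-1.5, -2.755, 0.001]
wrist_force: [0.2, -0.3, 0.6]
width: 0.076
grasp_force: 0.0
[array([-0.13,  0.05,  5.47]), array([-0.2, -0.2, -0.1])]
```

```bash
python3 -m handwheel '[[[-0.1,0,3],[0,0,0],7.6],[[-0.1,0,5.4],[0,0,0],7.6],[[-0.1,0,5.4],[0,0,0],5],[[-0.1,0,5.4],[0,0,0],5],[[-0.1,0,5.4],[0,0,0],5]]' 8
python3 -m handwheel '[[[0,0,0],[0,0,0],5],[[0,0,0],[0,0,0],5],[[0,0,0],[0,0,0],5],[[0,0,0],[0,0,0],5]]' 
python3 -m handwheel '[[[0,0,0],[0,0,0],9.4],[[0,0,0],[0,0,0],9.4],[[0,0,0],[0,0,0],9.4],[[0,0,0],[0,0,0],9.4],[[0,0,0],[0,0,0],9.4]]'
python3 -m handwheel '[[[0,0,0],[0,0,8.5],9.4],[[0,0,0],[0,0,17],9.4],[[0,0,0],[0,0,25.5],9.4],[[0,0,0],[0,0,34],9.4],[[0,0,0],[0,0,42],9.4]]'>/dev/null
python3 -m handwheel '[[[0,0,0],[0,0,8.5],9.4],[[0,0,0],[0,0,17],9.4],[[0,0,0],[0,0,25.5],9.4],[[0,0,0],[0,0,34],9.4],[[0,0,0],[0,0,42],9.4]]'>/dev/null
python3 -m handwheel '[[[0,0,0],[0,0,6],9.4],[[0,0,0],[0,0,6],9.4],[[0,0,0],[0,0,6],5],[[0,0,0],[0,0,6],5],[[0,0,0],[0,0,6],5]]' 
python3 -m handwheel '[[[0,0,0],[0,0,0],5],[[0,0,0],[0,0,0],5],[[0,0,0],[0,0,0],5],[[0,0,0],[0,0,0],5],[[0,0,0],[0,0,0],5]]' 20
python3 -m handwheel '[[[0,0,-3],[0,0,0],5],[[0,0,-6],[0,0,0],5],[[0,0,-9],[0,0,0],5],[[0,0,-9],[0,0,0],5]]' 30
python3 - <<'E'
from h import *
o=bot.get_obs();print(rel([.6049,.1745,.105],np.radians(-2.4),False))
E
```

```text
time_s: 25.65
tcp_pos: [0.6213, -0.1866, 0.0168]
tool_rot: [1.503, 2.755, 0.001]
wrist_force: [-0.4, -0.5, -0.1]
width: 0.0555
grasp_force: 0.2
time_s: 26.05
tcp_pos: [0.6212, -0.1867, 0.0167]
tool_rot: [1.504, 2.755, 0.002]
wrist_force: [-0.2, 1.7, 7.2]
width: 0.0544
grasp_force: 8.0
time_s: 26.55
tcp_pos: [0.6194, -0.1866, 0.0143]
tool_rot: [-1.506, -2.757, 0.0]
wrist_force: [0.0, -0.0, -0.4]
width: 0.0906
grasp_force: 0.0
time_s: 28.05
tcp_pos: [0.6196, -0.1867, 0.0145]
tool_rot: [-3.014, -0.886, -0.0]
wrist_force: [0.2, 0.5, 0.1]
width: 0.0732
grasp_force: 0.0
time_s: 28.55
tcp_pos: [0.6195, -0.1866, 0.0145]
tool_rot: [-3.014, -0.885, 0.0]
wrist_force: [-1.6, 0.0, 0.8]
width: 0.0543
grasp_force: 20.0
time_s: 28.95
tcp_pos: [0.6222, -0.1882, 0.1085]
tool_rot: [3.01, 0.884, 0.009]
wrist_force: [-0.3, -0.6, 0.2]
width: 0.0538
grasp_force: 30.0
[array([ 18.14, -31.45,   0.24]), array([  0.4,  -0.1, -54.9])]
```

```bash

python3 -m handwheel '[[[2.2,-3.9,0],[0,0,-7],5],[[4.5,-7.8,0],[0,0,-14],5],[[6.7,-11.7,0],[0,0,-21],5],[[9,-15.6,0],[0,0,-28],5],[[11.3,-19.5,0],[0,0,-35],5]]'>/dev/null
python3 -m handwheel '[[[0,0,0],[0,0,-7],5],[[0,0,0],[0,0,-14],5],[[0,0,0],[0,0,-20],5],[[0,0,0],[0,0,-20],5]]'
python3 - <<'E'
from h import *
o=bot.get_obs();print(rel([.6049,.1745,.065],np.radians(-2.4),False))
E
```

```text
time_s: 29.85
tcp_pos: [0.6085, 0.0387, 0.1034]
tool_rot: [-2.264, -2.176, 0.001]
wrist_force: [0.0, -0.1, -0.4]
width: 0.054
grasp_force: 30.0
[array([13.56, -0.89,  3.85]), array([-0.1, -0. ,  0.1])]
```

```bash

python3 -m handwheel '[[[4.5,-0.3,0],[0,0,0],5],[[9,-0.6,0],[0,0,0],5],[[13.5,-0.9,0],[0,0,0],5],[[13.5,-0.9,3.8],[0,0,0],5],[[13.5,-0.9,5.8],[0,0,0],5]]'>/dev/null
python3 -m handwheel '[[[0,0,0],[0,0,0],5],[[0,0,0],[0,0,0],5],[[0,0,0],[0,0,0],5]]'
python3 - <<'E'
from h import *
o=bot.get_obs();print(rel([.6049,.1745,.0305],np.radians(-2.4),False))
E
```

```text
time_s: 30.65
tcp_pos: [0.6067, 0.1733, 0.0476]
tool_rot: [2.266, 2.174, 0.003]
wrist_force: [-0.1, -0.1, -1.9]
width: 0.0534
grasp_force: 30.0
[array([ 0.11, -0.19,  1.71]), array([ 0.1, -0. ,  0. ])]
```

```bash

python3 -m handwheel '[[[0.1,-0.2,0.5],[0,0,0],5],[[0.1,-0.2,0.9],[0,0,0],5],[[0.1,-0.2,0.9],[0,0,0],5],[[0.1,-0.2,0.9],[0,0,0],5]]'
python3 - <<'E'
from h import *
o=bot.get_obs();print(rel([.6049,.1745,.0305],np.radians(-2.4),False))
E
python3 -m handwheel '[[[0,0,0.3],[0,0,0],5],[[0,0,0.6],[0,0,0],5],[[0,0,0.8],[0,0,0],5],[[0,0,0.8],[0,0,0],5]]'
python3 - <<'E'
from h import *
o=bot.get_obs();print(rel([.6049,.1745,.0305],np.radians(-2.4),False))
E
```

```text
time_s: 31.05
tcp_pos: [0.6037, 0.1748, 0.0376]
tool_rot: [-2.265, -2.177, -0.0]
wrist_force: [-0.9, 1.0, -0.6]
width: 0.0538
grasp_force: 30.0
[array([-0.03,  0.12,  0.71]), array([ 0. , -0. ,  0.1])]
time_s: 31.45
tcp_pos: [0.6041, 0.1737, 0.0322]
tool_rot: [2.266, 2.176, 0.001]
wrist_force: [-5.5, -2.9, 19.1]
width: 0.0536
grasp_force: 30.0
[array([0.09, 0.08, 0.17]), array([0. , 0. , 0.1])]
```

```bash

python3 -m handwheel '[[[0,-0.05,0.15],[0,0,0],5],[[0,-0.05,0.3],[0,0,0],5],[[0,-0.05,0.3],[0,0,0],5]]'
python3 -m handwheel '[[[0,0,0],[0,0,0],6.6],[[0,0,0],[0,0,0],6.6],[[0,0,0],[0,0,0],6.6]]'
```

```text
time_s: 31.75
tcp_pos: [0.6041, 0.1744, 0.0319]
tool_rot: [-2.266, -2.176, -0.004]
wrist_force: [-9.0, -2.9, 36.0]
width: 0.0539
grasp_force: 30.0
time_s: 32.05
tcp_pos: [0.6031, 0.1749, 0.0262]
tool_rot: [-2.265, -2.177, 0.0]
wrist_force: [-0.1, 1.1, 0.0]
width: 0.0657
grasp_force: 0.0
```

```bash

python3 -m handwheel '[[[0,0,-3],[0,0,0],6.6],[[0,0,-4],[0,0,0],3],[[0,0,-4],[0,0,0],0],[[0,0,-4],[0,0,0],0],[[0,0,-4],[0,0,0],0]]'
python3 -m handwheel '[[[0,0,0],[0,0,0],0],[[0,0,0],[0,0,0],0],[[0,0,1],[0,0,0],0],[[0,0,1.4],[0,0,0],0],[[0,0,1.4],[0,0,0],0]]'
python3 -m handwheel '[[[0,0,0.3],[0,0,0],0],[[0,0,0.3],[0,0,0],0]]'
python3 -m handwheel '[[[0,0,0.3],[0,0,0],0],[[0,0,0.3],[0,0,0],0]]'
```

```text
time_s: 32.55
tcp_pos: [0.6024, 0.1748, 0.0653]
tool_rot: [-2.264, -2.176, 0.002]
wrist_force: [0.7, 0.8, 0.4]
width: 0.0372
grasp_force: 0.0
time_s: 33.05
tcp_pos: [0.604, 0.1745, 0.0525]
tool_rot: [2.265, 2.176, 0.001]
wrist_force: [-0.0, -1.0, 4.0]
width: 0.0007
grasp_force: 1.7
time_s: 33.25
tcp_pos: [0.6044, 0.1747, 0.0518]
tool_rot: [2.265, 2.176, 0.004]
wrist_force: [-3.3, -1.9, 19.4]
width: 0.0005
grasp_force: 9.3
time_s: 33.45
tcp_pos: [0.6048, 0.1749, 0.0483]
tool_rot: [2.264, 2.175, 0.005]
wrist_force: [-1.8, -0.4, 12.7]
width: 0.0003
grasp_force: 6.7
```

```bash

python3 -m handwheel '[[[0,0,-2],[0,0,0],0],[[0,-4,-2],[0,0,0],0],[[0,-8.4,-2],[0,0,0],0],[[0,-8.4,-0.6],[0,0,0],0],[[0,-8.4,-0.3],[0,0,0],0]]'
python3 -m handwheel '[[[0,0,0.3],[0,0,0],0],[[0,0,0.3],[0,0,0],0]]'
python3 -m handwheel '[[[0,0,0.2],[0,0,0],0],[[0,0,0.2],[0,0,0],0]]'
```

```text
time_s: 33.95
tcp_pos: [0.5179, 0.1784, 0.0483]
tool_rot: [-2.263, -2.177, 0.003]
wrist_force: [0.8, 0.8, 3.1]
width: 0.0005
grasp_force: 2.3
time_s: 34.15
tcp_pos: [0.518, 0.1784, 0.0481]
tool_rot: [-2.263, -2.174, 0.003]
wrist_force: [-9.8, -0.5, 26.0]
width: 0.0008
grasp_force: 12.4
time_s: 34.35
tcp_pos: [0.518, 0.1784, 0.0479]
tool_rot: [-2.263, -2.173, 0.002]
wrist_force: [-14.2, -1.4, 43.0]
width: 0.0006
grasp_force: 20.9
```

```bash

python3 -m handwheel '[[[0,0,-3],[0,0,0],0],[[0,0,-7],[0,0,0],3],[[-4,0,-9],[0,0,0],7.6],[[-8.5,0,-9],[0,0,0],7.6],[[-13,0,-9],[0,0,0],7.6]]'>/dev/null
python3 -m handwheel '[[[-4.5,0,0],[0,0,6],7.6],[[-9,0,0],[0,0,12],7.6],[[-13.5,0,0],[0,0,18],7.6],[[-18,0,0],[0,0,24],7.6],[[-18,0,0],[0,0,26.6],7.6]]'>/dev/null
python3 -m handwheel '[[[0,0,0],[0,0,0],7.6],[[0,0,0],[0,0,0],7.6]]'
cat look.py - > l4.py <<'E'
for nm,p in(("B",[.58,-.3337,-3.13]),("D",[.4452,-.3556,1.067])):
    for n,im in(("top",t),("scene",s)):
        b=fit(im,n,p);print(nm,n,b[0].round(4),np.degrees(b[0][2]).round(1),b[1].round(3))
print(rel([.4452,-.3556,.13],np.radians(-29),False))
E
python3 l4.py
```

```text
time_s: 35.55
tcp_pos: [0.5078, -0.1313, 0.1342]
tool_rot: [2.704, 1.6, 0.0]
wrist_force: [-0.4, 0.6, 0.2]
width: 0.0754
grasp_force: 0.0
B top [ 0.581  -0.3354 -3.1201] -178.8 0.682
B scene [ 0.5936 -0.3417 -2.2878] -131.1 0.503
D top [ 0.4459 -0.3556  1.0551] 60.5 0.884
D scene [ 0.4253 -0.328  -0.0262] -1.5 0.418
[array([-22.74,   5.35,   0.42]), array([-0. , -0. ,  0.3])]
```

```bash

python3 -m handwheel '[[[-4.8,1.1,0],[0,0,0],7.6],[[-9.6,2.2,0],[0,0,0],7.6],[[-14.4,3.3,0],[0,0,0],7.6],[[-19,4.4,0],[0,0,0],7.6],[[-22.7,5.3,0],[0,0,0],7.6]]'>/dev/null
python3 -m handwheel '[[[0,0,3],[0,0,0],7.6],[[0,0,7],[0,0,0],7.6],[[0,0,7],[0,0,0],7.6],[[0,0,7],[0,0,0],7.6]]'
python3 - <<'E'
from h import *
o=bot.get_obs();print(rel([.4452,-.3556,.012],np.radians(-29),False),o["joints"])
E
```

```text
time_s: 36.55
tcp_pos: [0.444, -0.3551, 0.0645]
tool_rot: [-2.703, -1.599, 0.001]
wrist_force: [-0.7, 0.2, 0.2]
width: 0.0759
grasp_force: 0.0
[array([0.01, 0.14, 5.25]), array([-0.1, -0. ,  0.2])] [ 0.39099444  0.7388829   0.37153092  1.87422923 -0.44042334  0.61117763
  0.53778206]
```

```bash
python3 -m handwheel '[[[0,0.1,3],[0,0,0],7.6],[[0,0.1,5.2],[0,0,0],7.6],[[0,0.1,5.2],[0,0,0],5],[[0,0.1,5.2],[0,0,0],5],[[0,0.1,5.2],[0,0,0],5]]' 8
python3 -m handwheel '[[[0,0,0],[0,0,0],5],[[0,0,0],[0,0,0],5],[[0,0,0],[0,0,0],5],[[0,0,0],[0,0,0],5]]' 
python3 -m handwheel '[[[0,0,0],[0,0,0],9.4],[[0,0,0],[0,0,0],9.4],[[0,0,0],[0,0,0],9.4],[[0,0,0],[0,0,0],9.4],[[0,0,0],[0,0,0],9.4]]'
python3 -m handwheel '[[[0,0,0],[0,0,-8.5],9.4],[[0,0,0],[0,0,-17],9.4],[[0,0,0],[0,0,-25.5],9.4],[[0,0,0],[0,0,-34],9.4],[[0,0,0],[0,0,-42],9.4]]'>/dev/null
python3 -m handwheel '[[[0,0,0],[0,0,-8.5],9.4],[[0,0,0],[0,0,-17],9.4],[[0,0,0],[0,0,-25.5],9.4],[[0,0,0],[0,0,-34],9.4],[[0,0,0],[0,0,-42],9.4]]'>/dev/null
python3 -m handwheel '[[[0,0,0],[0,0,-6],9.4],[[0,0,0],[0,0,-6],9.4],[[0,0,0],[0,0,-6],5],[[0,0,0],[0,0,-6],5],[[0,0,0],[0,0,-6],5]]' 
python3 -m handwheel '[[[0,0,0],[0,0,0],5],[[0,0,0],[0,0,0],5],[[0,0,0],[0,0,0],5],[[0,0,0],[0,0,0],5],[[0,0,0],[0,0,0],5]]' 20
python3 -m handwheel '[[[0,0,-3],[0,0,0],5],[[0,0,-6],[0,0,0],5],[[0,0,-9],[0,0,0],5],[[0,0,-9],[0,0,0],5]]' 30
python3 - <<'E'
from h import *
o=bot.get_obs();print(rel([.5175,.0941,.105],np.radians(-2.4),False))
E
```

```text
time_s: 37.05
tcp_pos: [0.4459, -0.3573, 0.0145]
tool_rot: [2.702, 1.596, 0.002]
wrist_force: [0.2, 0.2, 0.4]
width: 0.0552
grasp_force: 0.0
time_s: 37.45
tcp_pos: [0.4458, -0.3573, 0.0144]
tool_rot: [2.702, 1.596, 0.002]
wrist_force: [-0.1, -0.1, 7.1]
width: 0.0537
grasp_force: 8.0
time_s: 37.95
tcp_pos: [0.4444, -0.3563, 0.0124]
tool_rot: [-2.705, -1.597, 0.0]
wrist_force: [0.9, -0.1, 0.2]
width: 0.0905
grasp_force: 0.0
time_s: 39.45
tcp_pos: [0.4446, -0.3563, 0.0124]
tool_rot: [-0.785, -3.042, 0.0]
wrist_force: [-0.8, -0.4, 0.5]
width: 0.0737
grasp_force: 0.0
time_s: 39.95
tcp_pos: [0.4446, -0.3563, 0.0125]
tool_rot: [-0.783, -3.042, -0.0]
wrist_force: [-0.1, 0.2, 0.8]
width: 0.054
grasp_force: 20.0
time_s: 40.35
tcp_pos: [0.4468, -0.3581, 0.1061]
tool_rot: [0.782, 3.036, -0.004]
wrist_force: [-0.1, -1.1, -0.6]
width: 0.0537
grasp_force: 30.0
[array([15.66, 43.01, -0.05]), array([ 0.2,  0.4, 63.5])]
```

```bash

python3 -m handwheel '[[[1.6,4.4,0],[0,0,8],5],[[3.2,8.8,0],[0,0,16],5],[[4.8,13.2,0],[0,0,24],5],[[6.4,17.6,0],[0,0,32],5],[[8,22,0],[0,0,40],5]]'>/dev/null
python3 -m handwheel '[[[0,0,0],[0,0,8],5],[[0,0,0],[0,0,16],5],[[0,0,0],[0,0,23.5],5],[[0,0,0],[0,0,23.5],5]]'
python3 - <<'E'
from h import *
o=bot.get_obs();print(rel([.5175,.0941,.05],np.radians(-2.4),False))
E
```

```text
time_s: 41.25
tcp_pos: [0.4801, -0.1248, 0.1016]
tool_rot: [-2.266, -2.174, 0.003]
wrist_force: [-0.2, -0.4, -0.6]
width: 0.0534
grasp_force: 30.0
[array([22.03,  2.83,  5.14]), array([-0.1,  0. ,  0. ])]
```

```bash

python3 -m handwheel '[[[4.4,0.6,0],[0,0,0],5],[[8.8,1.1,0],[0,0,0],5],[[13.2,1.7,0],[0,0,0],5],[[17.6,2.3,0],[0,0,0],5],[[22,2.8,0],[0,0,0],5]]'>/dev/null
python3 -m handwheel '[[[0,0,2],[0,0,0],5],[[0,0,5.1],[0,0,0],5],[[0,0,5.1],[0,0,0],5],[[0,0,5.1],[0,0,0],5]]'
python3 - <<'E'
from h import *
o=bot.get_obs();print(rel([.5175,.0941,.0285],np.radians(-2.4),False))
E
```

```text
time_s: 42.15
tcp_pos: [0.5172, 0.0928, 0.0511]
tool_rot: [-2.266, -2.175, 0.003]
wrist_force: [0.2, -0.5, -1.7]
width: 0.0538
grasp_force: 30.0
[array([0.13, 0.03, 2.26]), array([-0.1,  0. ,  0.1])]
```

```bash

python3 -m handwheel '[[[0.1,0,1],[0,0,0],5],[[0.1,0,1.5],[0,0,0],5],[[0.1,0,1.5],[0,0,0],5],[[0.1,0,1.5],[0,0,0],5]]'
python3 - <<'E'
from h import *
o=bot.get_obs();print(rel([.5175,.0941,.0285],np.radians(-2.4),False))
E
python3 -m handwheel '[[[0,0,0.3],[0,0,0],5],[[0,0,0.6],[0,0,0],5],[[0,0,0.8],[0,0,0],5],[[0,0,0.8],[0,0,0],5]]'
python3 - <<'E'
from h import *
o=bot.get_obs();print(rel([.5175,.0941,.0285],np.radians(-2.4),False))
E
```

```text
time_s: 42.55
tcp_pos: [0.5181, 0.0944, 0.0367]
tool_rot: [2.267, 2.175, 0.001]
wrist_force: [0.2, -0.6, -1.2]
width: 0.0535
grasp_force: 30.0
[array([-0.03, -0.06,  0.82]), array([ 0., -0.,  0.])]
time_s: 42.95
tcp_pos: [0.5179, 0.0945, 0.0284]
tool_rot: [-2.267, -2.175, -0.0]
wrist_force: [0.7, 0.3, -0.3]
width: 0.0536
grasp_force: 30.0
[array([-0.04, -0.04, -0.01]), array([-0., -0.,  0.])]
```

```bash

python3 -m handwheel '[[[0,0,0.1],[0,0,0],5],[[0,0,0.15],[0,0,0],5],[[0,0,0.15],[0,0,0],5]]'
python3 -m handwheel '[[[0,0,0],[0,0,0],6.6],[[0,0,0],[0,0,0],6.6],[[0,0,0],[0,0,0],6.6]]' 20 >/dev/null
python3 -m handwheel '[[[0,0,-3],[0,0,0],6.6],[[0,0,-4],[0,0,0],3],[[0,0,-4],[0,0,0],0],[[0,0,-4],[0,0,0],0],[[0,0,-4],[0,0,0],0]]'
python3 -m handwheel '[[[0,0,0],[0,0,0],0],[[0,0,0],[0,0,0],0],[[0,0,1],[0,0,0],0],[[0,0,1.7],[0,0,0],0],[[0,0,1.7],[0,0,0],0]]'
python3 -m handwheel '[[[0,0,0.3],[0,0,0],0],[[0,0,0.3],[0,0,0],0]]'
```

```text
time_s: 43.25
tcp_pos: [0.5179, 0.0945, 0.0284]
tool_rot: [-2.267, -2.174, -0.001]
wrist_force: [-3.5, -0.0, 15.4]
width: 0.0538
grasp_force: 30.0
time_s: 44.05
tcp_pos: [0.5173, 0.0945, 0.0661]
tool_rot: [-2.266, -2.174, 0.002]
wrist_force: [1.1, 0.5, -0.5]
width: 0.0375
grasp_force: 0.0
time_s: 44.55
tcp_pos: [0.5174, 0.0944, 0.0488]
tool_rot: [-2.267, -2.174, 0.002]
wrist_force: [-0.6, -0.2, -0.1]
width: 0.001
grasp_force: 0.0
time_s: 44.75
tcp_pos: [0.5177, 0.0944, 0.0482]
tool_rot: [-2.267, -2.174, -0.0]
wrist_force: [-4.0, -0.0, 14.8]
width: 0.0003
grasp_force: 7.6
```

```bash

python3 -m handwheel '[[[0,0,-3],[0,0,0],0],[[0,0,-7],[0,0,0],3],[[-4,0,-9],[0,0,0],7.6],[[-8.5,0,-9],[0,0,0],7.6],[[-13,0,-9],[0,0,0],7.6]]'>/dev/null
python3 -m handwheel '[[[-4,0,0],[0,0,8],7.6],[[-8,0,0],[0,0,16],7.6],[[-12,0,0],[0,0,24],7.6],[[-14,0,0],[0,0,32],7.6],[[-14,0,0],[0,0,40],7.6]]'>/dev/null
python3 -m handwheel '[[[0,0,0],[0,0,8],7.6],[[0,0,0],[0,0,16],7.6],[[0,0,0],[0,0,24],7.6],[[0,0,0],[0,0,32],7.6],[[0,0,0],[0,0,40],7.6]]'>/dev/null
python3 -m handwheel '[[[0,0,0],[0,0,7],7.6],[[0,0,0],[0,0,7],7.6],[[0,0,0],[0,0,7],7.6]]'
cat look.py - > l5.py <<'E'
for nm,p in(("B",[.58,-.3337,-3.13]),):
    for n,im in(("top",t),("scene",s)):
        b=fit(im,n,p);print(nm,n,b[0].round(4),np.degrees(b[0][2]).round(1),b[1].round(3))
print(rel([.58,-.3337,.13],np.radians(-89.4),False),bot.get_obs()["joints"])
E
python3 l5.py
```

```text
time_s: 46.55
tcp_pos: [0.5065, -0.1751, 0.1367]
tool_rot: [3.142, 0.022, -0.001]
wrist_force: [-0.1, -0.2, 0.4]
width: 0.076
grasp_force: 0.0
B top [ 0.5892 -0.3335 -3.1616] -181.1 0.757
B scene [ 0.5893 -0.3281 -3.7188] -213.1 0.795
[array([ 7.14, 15.95,  0.68]), array([-0. ,  0. ,  0.1])] [-0.1925517   0.67762016  0.7528165   1.91994071 -0.64021816  0.80076202
 -0.64146832]
```

```bash
python3 - <<'E'
from h import *
t=np.load("pics/last_top.npy");s=np.load("pics/last_scene.npy")
cv2.imwrite("pics/m.png",np.hstack([cv2.resize(t[150:250,270:370],None,fx=4,fy=4,interpolation=cv2.INTER_CUBIC),cv2.resize(s[75:175,190:290],None,fx=4,fy=4,interpolation=cv2.INTER_CUBIC)]))
E
```

```text
(no output)
```

View pics/m.png

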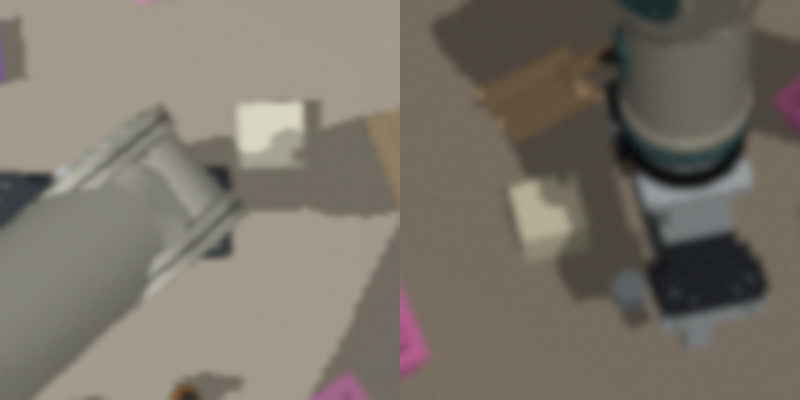

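Blank B is unmoved at about (337,183) in the top picture, and the gripper's shadow had upset the fit. I proceed with the earlier pose.

```bash

python3 -m handwheel '[[[1.8,4,0],[0,0,0],7.6],[[3.6,8,0],[0,0,0],7.6],[[5.4,12,0],[0,0,0],7.6],[[7.1,16,0],[0,0,0],7.6],[[7.1,16,3],[0,0,0],7.6]]'>/dev/null
python3 -m handwheel '[[[0,0,4],[0,0,0],7.6],[[0,0,4],[0,0,0],7.6],[[0,0,4],[0,0,0],7.6]]'
python3 - <<'E'
from h import *
o=bot.get_obs();print(rel([.58,-.3337,.012],np.radians(-89.3),False),o["joints"])
E
```

```text
time_s: 47.45
tcp_pos: [0.5791, -0.3344, 0.067]
tool_rot: [-3.141, -0.018, 0.002]
wrist_force: [-0.4, 0.1, 1.4]
width: 0.0763
grasp_force: 0.0
[array([ 0.1 , -0.07,  5.5 ]), array([-0. ,  0.1, -0.1])] [ 0.1233418   0.91730743  0.66695497  1.58348687 -0.68519849  0.88832295
 -0.51318806]
```

```bash
python3 -m handwheel '[[[0.1,0,3],[0,0,0],7.6],[[0.1,0,5.4],[0,0,0],7.6],[[0.1,0,5.4],[0,0,0],5],[[0.1,0,5.4],[0,0,0],5],[[0.1,0,5.4],[0,0,0],5]]' 8
python3 -m handwheel '[[[0,0,0],[0,0,0],5],[[0,0,0],[0,0,0],5],[[0,0,0],[0,0,0],5],[[0,0,0],[0,0,0],5]]' 
python3 -m handwheel '[[[0,0,0],[0,0,0],9.4],[[0,0,0],[0,0,0],9.4],[[0,0,0],[0,0,0],9.4],[[0,0,0],[0,0,0],9.4],[[0,0,0],[0,0,0],9.4]]'
python3 -m handwheel '[[[0,0,0],[0,0,8.5],9.4],[[0,0,0],[0,0,17],9.4],[[0,0,0],[0,0,25.5],9.4],[[0,0,0],[0,0,34],9.4],[[0,0,0],[0,0,42],9.4]]'>/dev/null
python3 -m handwheel '[[[0,0,0],[0,0,8.5],9.4],[[0,0,0],[0,0,17],9.4],[[0,0,0],[0,0,25.5],9.4],[[0,0,0],[0,0,34],9.4],[[0,0,0],[0,0,42],9.4]]'>/dev/null
python3 -m handwheel '[[[0,0,0],[0,0,6],9.4],[[0,0,0],[0,0,6],9.4]]' 
python3 - <<'E'
from h import *
o=bot.get_obs();print(rel([.58,-.3337,.012],np.radians(-179.3),False),o["joints"])
E
```

```text
time_s: 47.95
tcp_pos: [0.5818, -0.3356, 0.0155]
tool_rot: [3.139, 0.018, 0.005]
wrist_force: [0.4, -0.4, -0.0]
width: 0.0556
grasp_force: 0.0
time_s: 48.35
tcp_pos: [0.5817, -0.3356, 0.0155]
tool_rot: [3.14, 0.017, 0.005]
wrist_force: [-0.5, 0.5, 6.6]
width: 0.0541
grasp_force: 8.0
time_s: 48.85
tcp_pos: [0.5803, -0.3344, 0.0128]
tool_rot: [-3.141, -0.017, 0.0]
wrist_force: [-0.4, 0.2, -0.1]
width: 0.0905
grasp_force: 0.0
time_s: 50.05
tcp_pos: [0.5803, -0.3343, 0.0126]
tool_rot: [2.233, -2.209, -0.001]
wrist_force: [0.1, -0.1, 0.2]
width: 0.0941
grasp_force: 0.0
[array([-0.06,  0.03,  0.06]), array([ 0. ,  0. , -0.1])] [ 0.00852716  1.11063111  0.93889184  1.60465166 -1.03768586  0.99582987
 -1.83174694]
```

```bash

python3 -m handwheel '[[[0,0,0],[0,0,0],5],[[0,0,0],[0,0,0],5],[[0,0,0],[0,0,0],5],[[0,0,0],[0,0,0],5],[[0,0,0],[0,0,0],5]]' 8 >/dev/null
python3 -m handwheel '[[[0,0,0],[0,0,0],5],[[0,0,0],[0,0,0],5],[[0,0,0],[0,0,0],5],[[0,0,0],[0,0,0],5]]' 20
python3 -m handwheel '[[[0,0,-3],[0,0,0],5],[[0,0,-6],[0,0,0],5],[[0,0,-9],[0,0,0],5],[[0,0,-9],[0,0,0],5]]' 30
python3 -m handwheel '[[[0,0,0],[0,0,-8],5],[[0,0,0],[0,0,-16],5],[[0,0,0],[0,0,-24],5],[[0,0,0],[0,0,-32],5],[[0,0,0],[0,0,-40],5]]'>/dev/null
python3 -m handwheel '[[[0,0,0],[0,0,-8],5],[[0,0,0],[0,0,-16],5],[[0,0,0],[0,0,-24],5],[[0,0,0],[0,0,-32],5],[[0,0,0],[0,0,-40],5]]'>/dev/null
python3 -m handwheel '[[[0,0,0],[0,0,-8],5],[[0,0,0],[0,0,-16],5],[[0,0,0],[0,0,-24],5],[[0,0,0],[0,0,-32],5],[[0,0,0],[0,0,-40],5]]'>/dev/null
python3 -m handwheel '[[[0,0,0],[0,0,-8],5],[[0,0,0],[0,0,-16],5],[[0,0,0],[0,0,-24],5],[[0,0,0],[0,0,-32],5],[[0,0,0],[0,0,-40],5]]'>/dev/null
python3 -m handwheel '[[[0,0,0],[0,0,-8],5],[[0,0,0],[0,0,-16.8],5],[[0,0,0],[0,0,-16.8],5],[[0,0,0],[0,0,-16.8],5]]'
python3 - <<'E'
from h import *
o=bot.get_obs();print(rel([.6014,.0906,.105],np.radians(-2.4),False),o["joints"])
E
```

```text
time_s: 50.95
tcp_pos: [0.5805, -0.3345, 0.013]
tool_rot: [-2.233, 2.209, -0.0]
wrist_force: [0.3, 0.0, 0.4]
width: 0.0541
grasp_force: 20.0
time_s: 51.35
tcp_pos: [0.5819, -0.3367, 0.1071]
tool_rot: [-2.233, 2.209, -0.011]
wrist_force: [0.6, -0.2, -1.2]
width: 0.0541
grasp_force: 30.0
time_s: 53.75
tcp_pos: [0.5799, -0.334, 0.102]
tool_rot: [-2.273, -2.166, -0.0]
wrist_force: [1.1, -1.2, -0.7]
width: 0.0533
grasp_force: 30.0
[array([42.52,  0.09, -0.25]), array([-0.1, -0.1, -0.4])] [ 0.34117887  0.78429727  0.24739166  1.55391638 -0.2364138   0.83456991
  0.63018122]
```

```bash

python3 -m handwheel '[[[4.7,0,0],[0,0,-0.4],5],[[9.4,0,0],[0,0,-0.4],5],[[14.1,0,0],[0,0,-0.4],5],[[18.8,0,0],[0,0,-0.4],5],[[23.5,0,0],[0,0,-0.4],5]]'>/dev/null
python3 -m handwheel '[[[4.7,0,0],[0,0,0],5],[[9.4,0,0],[0,0,0],5],[[14.1,0,0],[0,0,0],5],[[18.9,0.1,0],[0,0,0],5],[[18.9,0.1,4],[0,0,0],5]]'>/dev/null
python3 -m handwheel '[[[0,0,1.5],[0,0,0],5],[[0,0,1.5],[0,0,0],5],[[0,0,1.5],[0,0,0],5]]'
python3 - <<'E'
from h import *
o=bot.get_obs();print(rel([.6015,.0908,.029],np.radians(-2.4),False))
E
```

```text
time_s: 55.05
tcp_pos: [0.5994, 0.0867, 0.0482]
tool_rot: [2.267, 2.174, -0.002]
wrist_force: [-0.0, -0.2, -1.1]
width: 0.0537
grasp_force: 30.0
[array([0.43, 0.2 , 1.92]), array([-0. ,  0.1, -0. ])]
```

```bash

python3 -m handwheel '[[[0.4,0.2,0.5],[0,0,0],5],[[0.4,0.2,1],[0,0,0],5],[[0.4,0.2,1.1],[0,0,0],5],[[0.4,0.2,1.1],[0,0,0],5]]'
python3 - <<'E'
from h import *
o=bot.get_obs();print(rel([.6015,.0908,.029],np.radians(-2.4),False))
E
```

```text
time_s: 55.45
tcp_pos: [0.6013, 0.0928, 0.037]
tool_rot: [-2.264, -2.178, 0.0]
wrist_force: [0.1, 0.2, -0.6]
width: 0.0535
grasp_force: 30.0
[array([-0.2 ,  0.02,  0.8 ]), array([-0. , -0. ,  0.2])]
```

```bash

python3 -m handwheel '[[[-0.15,0,0],[0,0,0.2],5],[[-0.15,0,0],[0,0,0.2],5],[[-0.15,0,0],[0,0,0.2],5]]'
python3 -m handwheel '[[[0,0,0.3],[0,0,0],5],[[0,0,0.6],[0,0,0],5],[[0,0,0.8],[0,0,0],5],[[0,0,0.8],[0,0,0],5]]'
python3 -m handwheel '[[[0,0,0.15],[0,0,0],5],[[0,0,0.15],[0,0,0],5]]'
```

```text
time_s: 55.75
tcp_pos: [0.6014, 0.0914, 0.0371]
tool_rot: [2.267, 2.174, 0.0]
wrist_force: [-0.1, 0.1, -1.2]
width: 0.0538
grasp_force: 30.0
time_s: 56.15
tcp_pos: [0.6012, 0.0916, 0.0289]
tool_rot: [-2.267, -2.175, 0.0]
wrist_force: [0.3, -0.2, 1.1]
width: 0.0538
grasp_force: 30.0
time_s: 56.35
tcp_pos: [0.6012, 0.0916, 0.0289]
tool_rot: [-2.267, -2.174, -0.001]
wrist_force: [-4.8, -0.2, 11.5]
width: 0.0537
grasp_force: 30.0
```

Seated. I release, confirm with a touch on top, then move aside and look at everything.

```bash

python3 -m handwheel '[[[0,0,0],[0,0,0],6.6],[[0,0,0],[0,0,0],6.6],[[0,0,0],[0,0,0],6.6]]' 20 >/dev/null
python3 -m handwheel '[[[0,0,-3],[0,0,0],6.6],[[0,0,-4],[0,0,0],3],[[0,0,-4],[0,0,0],0],[[0,0,-4],[0,0,0],0],[[0,0,-4],[0,0,0],0]]' >/dev/null
python3 -m handwheel '[[[0,0,0],[0,0,0],0],[[0,0,0],[0,0,0],0],[[0,0,1],[0,0,0],0],[[0,0,1.8],[0,0,0],0],[[0,0,1.8],[0,0,0],0]]'
python3 -m handwheel '[[[0,0,0.3],[0,0,0],0],[[0,0,0.3],[0,0,0],0]]'
python3 -m handwheel '[[[0,0,-3],[0,0,0],0],[[0,0,-7],[0,0,0],0],[[-4,-1,-9],[0,0,0],0],[[-8.5,-2,-9],[0,0,0],0],[[-13,-3,-9],[0,0,0],0]]'>/dev/null
python3 -m handwheel '[[[-4,-0.3,0],[0,0,0],0],[[-8,-0.6,0],[0,0,0],0],[[-12,-1,0],[0,0,0],0],[[-12,-1,0],[0,0,0],0],[[-12,-1,0],[0,0,0],0]]'
python3 - <<'E'
from h import *
t=bot.capture("top")[:,:,::-1];s=bot.capture("scene")[:,:,::-1]
np.save("pics/last_top.npy",t)
cv2.imwrite("pics/n.png",np.hstack([cv2.resize(t[140:230,150:270],None,fx=4,fy=4,interpolation=cv2.INTER_CUBIC),cv2.resize(s[230:320,220:300],None,fx=4,fy=4,interpolation=cv2.INTER_CUBIC)]))
E
```

```text
time_s: 57.65
tcp_pos: [0.6014, 0.0915, 0.0486]
tool_rot: [-2.267, -2.175, 0.0]
wrist_force: [-1.1, 0.6, -0.7]
width: 0.0009
grasp_force: 0.0
time_s: 57.85
tcp_pos: [0.6015, 0.0915, 0.0482]
tool_rot: [-2.267, -2.174, -0.001]
wrist_force: [-3.0, -0.2, 18.2]
width: 0.0002
grasp_force: 9.0
time_s: 58.85
tcp_pos: [0.5503, -0.1575, 0.1359]
tool_rot: [-2.269, -2.171, 0.001]
wrist_force: [-0.0, 0.4, 0.3]
width: 0.0004
grasp_force: 0.0
```

View pics/n.png

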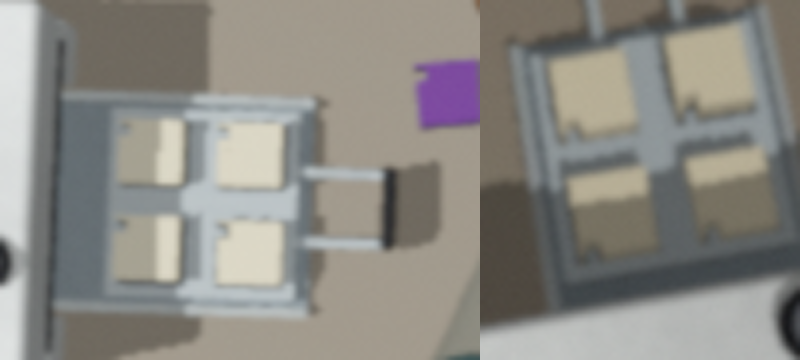

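All four blanks sit squarely in their nests (top picture around (150,150), (250,155), (147,248), (250,252)), with slots on the keys and the plate at (390,207). Next I push the tray home with closed fingers.

```bash
python3 - <<'E'
from h import *
print(rel([.553,-.065,.030],np.radians(-2.4),False))
E
```

```text
[array([ 8.97, -0.15, 10.6 ]), array([-0. , -0.1,  0.1])]
```

```bash

python3 -m handwheel '[[[3,-0.1,3],[0,0,0],0],[[6,-0.1,6],[0,0,0],0],[[8,-0.1,9],[0,0,0],0],[[8,-0.1,10.6],[0,0,0],0],[[8,-0.1,10.6],[0,0,0],0]]'
python3 -m handwheel '[[[1.5,0,0],[0,0,0],0],[[3,0,0],[0,0,0],0],[[4.5,0,0],[0,0,0],0],[[6,0,0],[0,0,0],0],[[8,0,0],[0,0,0],0]]'
python3 -m handwheel '[[[2,0,0],[0,0,0],0],[[4,0,0],[0,0,0],0],[[6,0,0],[0,0,0],0],[[8,0,0],[0,0,0],0],[[9.5,0,0],[0,0,0],0]]'
python3 -m handwheel '[[[1,0,0],[0,0,0],0],[[2,0,0],[0,0,0],0],[[3,0,0],[0,0,0],0],[[4,0,0],[0,0,0],0],[[4,0,0],[0,0,0],0]]'
```

```text
time_s: 59.45
tcp_pos: [0.5515, -0.0732, 0.0281]
tool_rot: [-2.259, -2.177, 0.004]
wrist_force: [-0.1, 0.2, -1.0]
width: 0.0008
grasp_force: 0.0
time_s: 59.95
tcp_pos: [0.5574, 0.0025, 0.0315]
tool_rot: [2.267, 2.171, 0.0]
wrist_force: [0.5, -5.1, 3.5]
width: 0.0004
grasp_force: 2.4
time_s: 60.45
tcp_pos: [0.5613, 0.1001, 0.0313]
tool_rot: [2.265, 2.175, 0.003]
wrist_force: [1.3, -2.9, 3.0]
width: 0.0003
grasp_force: 2.0
time_s: 60.95
tcp_pos: [0.5614, 0.1412, 0.0301]
tool_rot: [-2.263, -2.176, -0.001]
wrist_force: [0.2, 0.6, -0.7]
width: 0.0006
grasp_force: 0.0
```

```bash

python3 -m handwheel '[[[0.7,0,0],[0,0,0],0],[[1.4,0,0],[0,0,0],0],[[2,0,0],[0,0,0],0],[[2.4,0,0],[0,0,0],0],[[2.4,0,0],[0,0,0],0]]'
python3 -m handwheel '[[[0.3,0,0],[0,0,0],0],[[0.6,0,0],[0,0,0],0],[[0.6,0,0],[0,0,0],0]]'
python3 -m handwheel '[[[0.3,0,0],[0,0,0],0],[[0.6,0,0],[0,0,0],0],[[0.6,0,0],[0,0,0],0]]'
```

```text
time_s: 61.45
tcp_pos: [0.5628, 0.1638, 0.0302]
tool_rot: [-2.265, -2.175, -0.001]
wrist_force: [0.2, 0.3, 0.5]
width: 0.0003
grasp_force: 0.0
time_s: 61.75
tcp_pos: [0.5633, 0.1669, 0.0304]
tool_rot: [2.267, 2.173, -0.002]
wrist_force: [-1.7, -4.5, 0.4]
width: 0.0005
grasp_force: 2.3
time_s: 62.05
tcp_pos: [0.5632, 0.167, 0.0304]
tool_rot: [2.268, 2.167, -0.011]
wrist_force: [-3.1, -13.9, 2.7]
width: 0.0004
grasp_force: 7.3
```

```bash

python3 -m handwheel '[[[0.5,0,0],[0,0,0],0],[[0.5,0,0],[0,0,0],0],[[0.5,0,0],[0,0,0],0]]'
python3 -m handwheel '[[[-1.5,0,0],[0,0,0],0],[[-4,0,0],[0,0,0],0],[[-4,0,-4],[0,0,0],0],[[-4,0,-8],[0,0,0],0],[[-4,0,-12],[0,0,0],0]]'
python3 -m handwheel '[[[0,0,-4.5],[0,0,0],0],[[0,0,-9],[0,0,0],0],[[0,0,-12],[0,0,0],0],[[0,0,-12],[0,0,0],0]]'
python3 - <<'E'
from h import *
t=bot.capture("top")[:,:,::-1];s=bot.capture("scene")[:,:,::-1];np.save("pics/last_scene.npy",s)
np.save("pics/last_top.npy",t)
cv2.imwrite("pics/o.png",np.hstack([cv2.resize(t[130:230,80:200],None,fx=3.5,fy=3.5,interpolation=cv2.INTER_CUBIC),cv2.resize(s[250:350,230:330],None,fx=3.5,fy=3.5,interpolation=cv2.INTER_CUBIC)]))
E
```

```text
time_s: 62.35
tcp_pos: [0.5632, 0.167, 0.0304]
tool_rot: [2.269, 2.162, -0.018]
wrist_force: [-4.3, -22.4, 5.9]
width: 0.0008
grasp_force: 11.4
time_s: 62.85
tcp_pos: [0.5628, 0.1405, 0.1521]
tool_rot: [-2.266, -2.175, -0.003]
wrist_force: [0.4, 0.9, 0.9]
width: 0.0005
grasp_force: 0.0
time_s: 63.25
tcp_pos: [0.5657, 0.1411, 0.2757]
tool_rot: [2.263, 2.174, 0.017]
wrist_force: [-0.2, -0.2, 0.3]
width: 0.0006
grasp_force: 0.0
```

View pics/o.png

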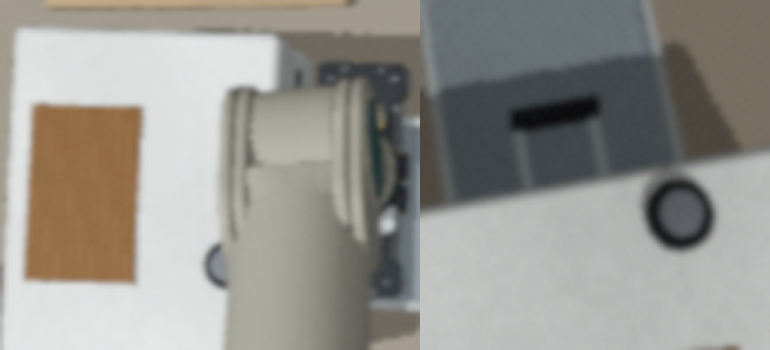

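The tray is home: no tray edge shows and the plate sits at about (555,112) on the right. The button is at (680,212) there. I triangulate it.

```bash
python3 - <<'E'
from h import *
tp=np.array([338,363])/4.8+[74.6,129.6]; sp=np.array([680-420,212])/3.5+[229.6,249.6]
for z in(.17,.18,.185,.19): print(z,back("top",[tp],z)[0].round(4),back("scene",[sp],z)[0].round(4))
print(rel([.508,.289,.276],np.radians(-2.4),False))
E
```

```text
0.17 [0.5083 0.2917 0.17  ] [0.5061 0.288  0.17  ]
0.18 [0.508  0.2895 0.18  ] [0.5075 0.289  0.18  ]
0.185 [0.5079 0.2884 0.185 ] [0.5082 0.2895 0.185 ]
0.19 [0.5077 0.2873 0.19  ] [0.5089 0.29   0.19  ]
[array([14.61, -6.05, -0.48]), array([ 0.1, -0.1,  0.1])]
```

```bash

python3 -m handwheel '[[[4,-1.7,0],[0,0,0],0],[[8,-3.3,0],[0,0,0],0],[[12,-5,0],[0,0,0],0],[[14.7,-6,0],[0,0,0],0],[[14.7,-6,4],[0,0,0],0]]'>/dev/null
python3 -m handwheel '[[[0,0,2.5],[0,0,0],0],[[0,0,2.5],[0,0,0],0],[[0,0,2.5],[0,0,0],0]]'
python3 - <<'E'
from h import *
print(rel([.508,.289,.195],np.radians(-2.4),False))
E
```

```text
time_s: 64.15
tcp_pos: [0.508, 0.2885, 0.2046]
tool_rot: [-2.267, -2.174, 0.003]
wrist_force: [0.0, 0.6, 0.4]
width: 0.0005
grasp_force: 0.0
[array([0.06, 0.  , 0.96]), array([-0.1,  0.1,  0. ])]
```

```bash

python3 -m handwheel '[[[0.05,0,0.6],[0,0,0],0],[[0.05,0,1.2],[0,0,0],0],[[0.05,0,1.6],[0,0,0],0],[[0.05,0,1.6],[0,0,0],0]]'
python3 -m handwheel '[[[0,0,0.4],[0,0,0],0],[[0,0,0.4],[0,0,0],0]]'
python3 -m handwheel '[[[0,0,0.4],[0,0,0],0],[[0,0,0.4],[0,0,0],0]]'
```

```text
time_s: 64.55
tcp_pos: [0.5089, 0.2892, 0.1897]
tool_rot: [2.267, 2.174, 0.002]
wrist_force: [0.2, -0.2, 3.1]
width: 0.0001
grasp_force: 1.4
time_s: 64.75
tcp_pos: [0.509, 0.2893, 0.1863]
tool_rot: [2.267, 2.175, 0.002]
wrist_force: [-0.4, -0.6, 5.7]
width: 0.0002
grasp_force: 2.7
time_s: 64.95
tcp_pos: [0.5091, 0.2893, 0.1858]
tool_rot: [-2.267, -2.174, -0.005]
wrist_force: [-6.5, -3.5, 30.4]
width: 0.0008
grasp_force: 14.8
```

```bash

python3 -m handwheel '[[[0,0,-2],[0,0,0],0],[[0,0,-6],[0,0,0],0],[[0,0,-10],[0,0,0],0],[[0,0,-10],[0,0,0],0],[[0,0,-10],[0,0,0],0]]'
python3 - <<'E'
from bench import bot
print(bot.close_job())
E
```

```text
time_s: 65.45
tcp_pos: [0.5084, 0.2892, 0.2818]
tool_rot: [-2.267, -2.175, -0.002]
wrist_force: [0.4, 0.5, -0.2]
width: 0.0004
grasp_force: 0.0
the job is handed in; nothing more can be done
None
```

I seated all four cream blanks in their nests, slid the tray home, pressed and released the start button, and handed the job in at about 65 s; no verdict came back.

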